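# Build up a pressing stack in the print jig

### The job

First take the short printing block out of the pressing jig and lay it in the empty compartment of the wooden tray. Then stack in the jig's pocket, squarely and flat, the full-length printing block with its dark face up, and on it every packing board whose length matches that block, leaving the too-short and too-long boards where they lie. Last, unhook the pressing plate from its stand and set it level on top of the stack in line with the pocket, and leave the other things on the table undisturbed.

Things in the scene. Friction and masses are not known exactly. Their poses are not given: they have to be found in the camera images.
- jig: fixed pressing jig: 130 x 90 x 8 mm plywood base, four 4 mm thick aluminium corner angles rising 72 mm above it (tops 80 mm above the table) round a 96 x 56 mm pocket. They cover only the end 20 mm of the long sides: the middle 56 mm of each long side is open for fingers down to the base, as is the middle 24 mm of the short sides. Origin: centre of underside, x along the pocket's length, z up
- jig_pocket (a point): centre of the pocket's floor, on top of the jig's base (8 mm above the table); axes as the jig's
- short_block: the short printing block left in the jig's pocket: wood with a dark rubbery printing face on top, 70 x 50 x 24 mm, flat on the pocket's floor; origin at the centre of its underside, x along its length, z up
- print_block: the full-length printing block, wood with a dark rubbery face on top, 90 x 50 x 24 mm, lying face up on the table; origin at the centre of its underside, x along its length, z up
- board_1: plain plywood packing board, 90 x 50 x 14 mm, lying flat on the table; origin at the centre of its underside, x along its length, y across its 50 mm width, z up. This length matches the pocket (3 mm to spare all round), and it belongs in the stack. It may be absent: two to four of the 90 mm boards are there.
- board_2: plain plywood packing board, 90 x 50 x 14 mm, lying flat on the table; origin at the centre of its underside, x along its length, y across its 50 mm width, z up. This length matches the pocket (3 mm to spare all round), and it belongs in the stack. It may be absent: two to four of the 90 mm boards are there.
- board_3: plain plywood packing board, 90 x 50 x 14 mm, lying flat on the table; origin at the centre of its underside, x along its length, y across its 50 mm width, z up. This length matches the pocket (3 mm to spare all round), and it belongs in the stack. It may be absent: two to four of the 90 mm boards are there.
- board_4: plain plywood packing board, 90 x 50 x 14 mm, lying flat on the table; origin at the centre of its underside, x along its length, y across its 50 mm width, z up. This length matches the pocket (3 mm to spare all round), and it belongs in the stack. It may be absent: two to four of the 90 mm boards are there.
- short_board: plain plywood packing board, 70 x 50 x 14 mm, lying flat on the table; origin at the centre of its underside, x along its length, y across its 50 mm width, z up. Too short: stays where it is.
- long_board: plain plywood packing board, 110 x 50 x 14 mm, lying flat on the table; origin at the centre of its underside, x along its length, y across its 50 mm width, z up. Too long for the pocket: stays where it is.
- plate: pressing plate, 0.45 kg: aluminium slab 90 x 50 x 14 mm, two uprights at x = +-38 mm carrying an 8 mm round crossbar along x, its axis 80 mm above the underside; on the bar's middle a wooden hand grip 26 (x) x 20 (y) mm, from 82 to 128 mm above the underside. Origin: centre of the underside, x along its length, z up. Hangs by the crossbar on the hook, underside 100 mm above the table
- plate_grip (a point): centre of the plate's hand grip, 106 mm above its underside; axes as the plate's
- hook_stand: fixed stand: a 100 x 120 x 10 mm foot, a 14 mm post about 0.2 m tall at its centre and one two-pronged hook of 8 mm rod (prongs side by side, 28 mm apart) that points along the stand's -x; origin at the centre of its underside
- hook_tip (a point): midway between the topmost points of the hook's two upturned tips, 214 mm above the table, 106 mm in front (-x) of the post's axis; axes as the stand's
- hook_cradle (a point): top of the hook's level cradle where the crossbar rests, 176 mm above the table, 77 mm in front of the post: the crossbar must rise about 40 mm (45 mm is comfortable, 52 mm at most before the slab strikes the hook) to pass over the tip, then leave along the stand's -x
- tray: fixed wooden tray, 160 x 260 x 32 mm outside, walls 6 mm, with a divider across; its -y compartment holds paint tubes, its +y compartment is empty; origin at the centre of its underside, z up
- tray_empty (a point): centre of the floor (6 mm above the table) of the tray's empty compartment, which is 148 mm (x) by 151 mm (y) inside, its walls rising 26 mm above this floor; axes as the tray's
- mug: white mug, 76 mm wide, 90 mm tall, a bystander; origin at the centre of its underside
- white_bottle: white plastic bottle, 68 mm wide, 150 mm tall, a bystander; origin at the centre of its underside
- oil_bottle: small amber bottle, 48 mm wide, 130 mm tall, a bystander; origin at the centre of its underside
- ink_tin: round ink tin, 72 mm wide, 45 mm tall, a bystander; origin at the centre of its underside
- tape_roll: roll of tape lying flat, 70 mm wide, 24 mm tall, a bystander; origin at the centre of its underside
Things that resemble listed ones, but are neither listed nor needed, are in the scene too. Leave any turquoise look-alike of the board_3 alone.

How it is judged:
On the way, in this order (a step that is already met when the one before it is completed fails the run):
1. the short block lies released in the tray's empty compartment (x of short_block in the frame of tray_empty between -0.07 and 0.07 m and y of short_block in the frame of tray_empty between -0.07 and 0.07 m and z of short_block in the frame of tray_empty between -0.004 and 0.012 m and contact force between the fingers and short_block below 0.1 N and linear speed of short_block below 0.02 m/s), for 0.2 s.
2. the full-length printing block lies released on the pocket's floor (x of print_block in the frame of jig_pocket between -0.007 and 0.007 m and y of print_block in the frame of jig_pocket between -0.007 and 0.007 m and z of print_block in the frame of jig_pocket between -0.004 and 0.005 m and angle between the x axis of print_block and the x axis of jig_pocket, either way round below 0.1 rad and angle between print_block's own z axis and vertical below 0.05 rad and contact force between the fingers and print_block below 0.1 N and linear speed of print_block below 0.02 m/s), for 0.2 s.
3. every 90 mm packing board present is stacked flat in the pocket on the printing block (x of board_1 in the frame of jig_pocket between -0.007 and 0.007 m and y of board_1 in the frame of jig_pocket between -0.007 and 0.007 m and z of board_1 in the frame of jig_pocket between 0.02 and 0.07 m and angle between the x axis of each of board_1, board_2, board_3, board_4 and the x axis of jig_pocket, either way round below 0.1 rad and angle between each of board_1, board_2, board_3, board_4's own z axis and vertical below 0.05 rad and contact force between the fingers and board_1 below 0.1 N and linear speed of each of board_1, board_2, board_3, board_4 below 0.02 m/s and x of board_2 in the frame of jig_pocket between -0.007 and 0.007 m and y of board_2 in the frame of jig_pocket between -0.007 and 0.007 m and z of board_2 in the frame of jig_pocket between 0.02 and 0.07 m and contact force between the fingers and board_2 below 0.1 N and x of board_3 in the frame of jig_pocket between -0.007 and 0.007 m and y of board_3 in the frame of jig_pocket between -0.007 and 0.007 m and z of board_3 in the frame of jig_pocket between 0.02 and 0.07 m and contact force between the fingers and board_3 below 0.1 N and x of board_4 in the frame of jig_pocket between -0.007 and 0.007 m and y of board_4 in the frame of jig_pocket between -0.007 and 0.007 m and z of board_4 in the frame of jig_pocket between 0.02 and 0.07 m and contact force between the fingers and board_4 below 0.1 N), for 0.2 s.
At the end, for the whole second after the job is handed in: Short block in the tray's empty compartment; printing block on the pocket floor, all 90 mm boards above it, plate on top; within 7 mm (plate 8 mm) of the pocket's centre each way, 0.1 rad of its direction, 0.05 rad of level; released, at rest; 70 and 110 mm boards not in the jig (all of step 1 and all of step 2 and all of step 3 and x of plate in the frame of jig_pocket between -0.008 and 0.008 m and y of plate in the frame of jig_pocket between -0.008 and 0.008 m and z of plate in the frame of jig_pocket between 0.045 and 0.085 m and angle between the x axis of plate and the x axis of jig_pocket, either way round below 0.1 rad and angle between plate's own z axis and vertical below 0.05 rad and contact force between the fingers and plate below 0.1 N and linear speed of plate below 0.02 m/s and z of plate in the frame of board_1 above 0.01 m and z of plate in the frame of board_2 above 0.01 m and z of plate in the frame of board_3 above 0.01 m and z of plate in the frame of board_4 above 0.01 m and horizontal distance between each of short_board, long_board and jig_pocket above 0.09 m); the robot touches nothing.
It fails at once if the too-short or too-long board is carried off (moved more than 60 mm) (distance of any of short_board, long_board from where it was at the start of the episode above 0.06 m).
It fails at once if a bystander on the table is pushed more than 50 mm or knocked over (distance of any of mug, white_bottle, oil_bottle, ink_tin, tape_roll from where it was at the start of the episode above 0.05 m or angle between any of mug, white_bottle, oil_bottle, ink_tin, tape_roll's own z axis and vertical above 0.6 rad).
Of board_1, board_2, board_3, board_4 only 2 to 4 are there at a start; the rules pass over those that are not, and their reading is None.
At some moment in a run one of print_block, board_1, board_2, board_3, board_4 may be knocked a few centimetres aside while the robot is not near it.
It also fails if it takes over 210 s, if anything falls off the work surface, if the arm or the gripper's body presses on something with over 40 N, if the wrist force passes 120 N, or if a joint passes its speed limit or range.

### The arm

A 6-joint arm with a two-finger parallel gripper is mounted at the origin on the work surface. World frame = base frame: x ahead of the robot, y to its left, z up, the work surface at z = 0. Lengths are in m, angles in rad, forces in N, time in s.
With the tool pointing down it reaches from about 0.25 to 0.725 m from the base axis. Payload 9.7 kg.
Tool frame: the origin (TCP) lies midway between the tips of the shut fingers; the grasp point (between the pads) lies 19 mm behind it (bot.tcp_to_grasp is the distance from the TCP to the grasp point, in m); z points along the fingers, y is the direction in which the jaws open and shut (so a half turn about z gives the same grasp; the last joint's range is limited). The gripper opens to 85 mm and grips with 20 to 120 N. Pads are 22 mm wide; open, the fingers measure 114 mm over their backs; the gripper's body (76 mm by 85 mm) begins 54 mm behind the grasp point. The pads swing forward as they close: fully open they stand 13 mm farther back than shut.
Start: joints at [1.313, 0.087, 0.176, 1.66, 0, 1.571], TCP at [0.14, 0.532, 0.231] pointing down, gripper open.
Joint ranges: [-3.13, 3.13], [-0.85, 1.81], [-1.15, 1.24], [-2.2, 2.28], [-1.44, 1.52], [-3.14, 3.14]. Speed limits (rad/s): [2.22, 2.22, 2.57, 3.14, 3.14, 3.14].

### API

Orientations are given as a rotation vector (axis times angle).
In Python, from cell import bot, viewer, order gives the robot as it stands.
- The arm moves only by the shell command python3 -m inch 'ROWS' [FORCE]. ROWS is JSON, a list of rows, each an object of numbers: "dx", "dy", "dz": the shift along the tool's x, y, z as a fraction of full scale; "ax", "ay", "az": the turn, a rotation vector about the tool's x, y, z as a fraction of full scale; "fingers": the closure, from -1 (fully open) to 1 (shut). In form: [{"dx": .., "dy": .., "dz": .., "ax": .., "ay": .., "az": .., "fingers": ..}, ...]. A call has exactly 10 rows; each row is the pose to reach, as a shift and turn from the pose commanded when the call began, along the tool's axes at that moment; what a row does not reach only later rows make up. Full scale, the value 1, is 0.4 m for a shift and 0.5 rad for a turn. A row lasts 1/10 s, in which the tool goes at most 50 mm and 8.59 degrees, less where a joint would pass 70% of its speed; a pose out of reach is approached as far as the arm can. A call with a number of a shift or a turn outside -1 to 1 is refused whole. A call with a gripper value outside its range is refused whole. The fingers move at their own pace and stop on an object; FORCE is the grip in N (left out, the last holds). Time passes only in rows, so rows that repeat a pose let the fingers close, or fill a call up. It gives the time, the measured TCP pose, the force and the opening at its end, in the units of the state.
- bot.observe(): the state, without advancing time (a new reading comes with each control period).
- viewer.snapshot(name): name is "scene" or "top" or "wrist"; returns (picture, depth): 420x560x3 uint8, red, green, blue; 420x560 float32, m along the optical axis (not along the pixel's ray), 0 where there is no reading.
- viewer.get_calibration(name): a dict with "fov_y" (degrees; the focal length in pixels is half the picture's height over the tangent of half this angle, whatever the lens; pixels are square), "cx", "cy" (the principal point, pixels), "xyz" and "orientation" of the camera in the world; the wrist camera has in their place "T_tool_cam" (4x4, takes a point from camera to tool coordinates, whose origin is the TCP and whose axes are the flange's). Camera axes: x right, y down, z forward; pixel columns grow to the right and rows downward; lengths in m; the calibration is good to about 2 mm. A picture is of the moment at which its call begins: read the wrist's pose just before it. get_calibration takes no time and is no camera call.
- order.hand_in(): hands the job in, once; it reports no verdict.
Trained networks look in the newest picture that a camera, given by its name, has taken for a name from the list of things; names that differ only in an ending like _2 or _b are one class to them, and where a whole thing is asked for, a point or a joint stands for the part that bears it (a point fixed in the world has none). Each returns a list of dicts, best first, with "score" (0 to 1); they miss things now and then, are a little off and sometimes report something else, mostly with a low value. They report only what shows in the picture. A call takes as long as a camera call. They do not tell look-alikes from the thing itself.
- viewer.find_in(camera, target): "box" ([centre column, centre row, width, height] as shares, 0 to 1, of the picture: columns of its width, rows of its height, round what is visible of it).
The state is a dict: "clock": time; "joints": joint angles; "joint_vel": joint speeds; "effort": joint torques, N m; "tool_pos": TCP position; "tool_rot": TCP orientation; "ft_force": force on the tool from outside, world axes, zero at the start; "moment": the same for the moment, N m; "grip_width": opening from 0.0 (shut) to 1.0 (fully open).
Only numpy, scipy, OpenCV 4.12 (cv2) and the standard library are available. Lean on these libraries where they do the work, as an engineer would, in place of code of your own. Each camera call takes 0.05 s, during which the arm holds its last target. There are 200 camera calls.

## Working session

There is one attempt and no reset: what is moved stays moved. The work goes in short steps, Python scripts to look and compute and a shell command to move; the robot and the scene stay as the last step left them, time stands still between calls to the robot, and variables do not carry over. Pictures are saved under pics/ and viewed, and the job is handed in when it is done.

```bash
ls; mkdir -p pics; cat > h.py <<'E'
import numpy as np, cv2
from scipy.spatial.transform import Rotation as R
from cell import bot, viewer, order
def cam(name):
    c=viewer.get_calibration(name); st=bot.observe()
    if 'T_tool_cam' in c:
        T=np.eye(4);T[:3,:3]=R.from_rotvec(st['tool_rot']).as_matrix();T[:3,3]=st['tool_pos'];T=T@np.array(c['T_tool_cam'])
    else:
        T=np.eye(4);o=np.array(c['orientation'],float)
        T[:3,:3]=o if o.shape==(3,3) else R.from_rotvec(o).as_matrix() if o.size==3 else R.from_quat(o).as_matrix()
        T[:3,3]=c['xyz']
    f=210/np.tan(np.radians(c['fov_y'])/2)
    return T,f,c['cx'],c['cy']
def snap(name,fn=None):
    k=cam(name); im,d=viewer.snapshot(name)
    if fn: cv2.imwrite('pics/'+fn,im[:,:,::-1])
    return im,d,k
def cloud(d,k):
    T,f,cx,cy=k; v,u=np.mgrid[:d.shape[0],:d.shape[1]]
    P=np.stack([(u-cx)/f*d,(v-cy)/f*d,d],-1)@T[:3,:3].T+T[:3,3]
    P[d<=0]=np.nan
    return P
def pix(k,p):
    T,f,cx,cy=k; q=(np.array(p)-T[:3,3])@T[:3,:3]
    return q[0]/q[2]*f+cx,q[1]/q[2]*f+cy
E
python3 - <<'E'
from h import *
for n in ['scene','top','wrist']:
    print(n,viewer.get_calibration(n))
    im,d,k=snap(n,n+'0.png'); np.savez('/tmp/'+n+'0.npz',im=im,d=d,T=k[0],k=k[1:])
print(bot.observe())
E
```

```text
pics
scene {'fov_y': 56.99245654130285, 'cx': 273.80600939082547, 'cy': 214.03878771254648, 'xyz': array([1.41434958, 0.40794934, 0.71066591]), 'orientation': array([-1.29376861, -1.95554945,  1.10703807])}
top {'fov_y': 42.47194094084907, 'cx': 276.24151554092265, 'cy': 209.999121364675, 'xyz': array([0.40002219, 0.05135906, 1.72888775]), 'orientation': array([-2.17022497,  2.18920506, -0.12562283])}
wrist {'fov_y': 62.83489059315903, 'cx': 279.42382143809294, 'cy': 202.97985256943682, 'T_tool_cam': array([[-9.15592557e-04, -9.62468956e-01, -2.71390254e-01,
         6.91506610e-02],
       [ 9.99999482e-01, -1.00167911e-03,  1.78683504e-04,
         1.48429569e-03],
       [-4.43823273e-04, -2.71389950e-01,  9.62469375e-01,
        -1.42284219e-01],
       [ 0.00000000e+00,  0.00000000e+00,  0.00000000e+00,
         1.00000000e+00]])}
{'clock': 0.15, 'joints': array([1.31295320e+00, 8.73623458e-02, 1.75321632e-01, 1.65980107e+00,
       1.16656995e-05, 1.57079228e+00]), 'joint_vel': array([ 0.00046292, -0.0018331 ,  0.00161444,  0.00077307, -0.00109949,
       -0.00028529]), 'effort': array([-4.33932109e-04, -5.20762503e+01,  4.65045583e+01,  1.37698822e-02,
       -6.90977140e-05, -1.54942904e-05]), 'tool_pos': array([0.14020064, 0.5316533 , 0.23073301]), 'tool_rot': array([-4.03872906e-01, -3.11537658e+00,  1.62614480e-03]), 'ft_force': array([-0.1091714 , -0.48255485,  0.34012048]), 'moment': array([-0.05401281, -0.04860448, -0.01958342]), 'grip_width': 0.9949556282158801}
```

View pics/top0.png

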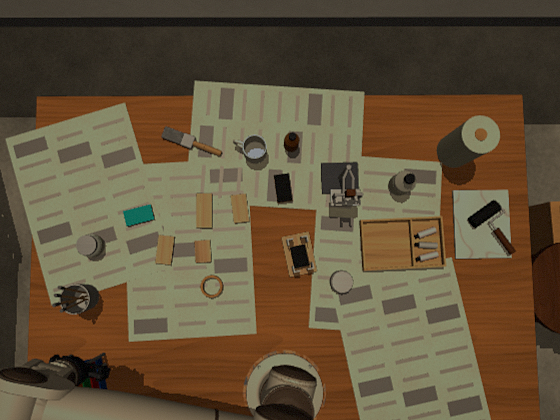

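View pics/scene0.png

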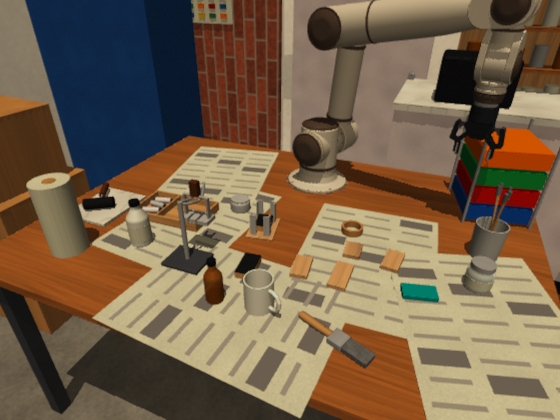

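View pics/wrist0.png

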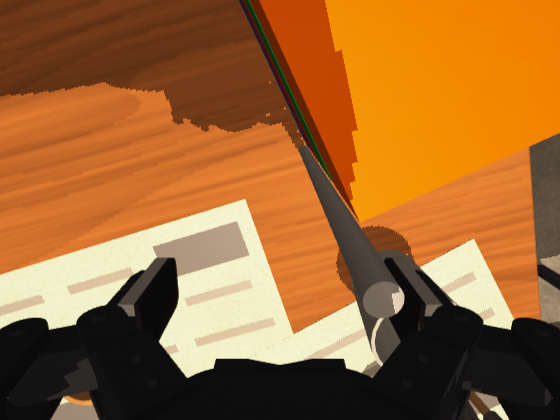

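The top picture shows the boards at (204,210) the longest, (240,208) and (165,249) about 90 mm, and (203,251) short. The turquoise look-alike is at (139,215) and the print block, dark, at (283,188). The jig with the short block is at (298,255), the plate on its stand at (343,205), and the tray at (402,244) with its left half empty.

```bash
cat > m.py <<'E'
from h import *
z=np.load('/tmp/top0.npz'); k=(z['T'],*z['k']); P=cloud(z['d'],k); im=z['im']
seeds=dict(long=(204,210),b1=(240,208),b2=(165,249),short=(203,251),turq=(139,215),pblk=(283,188),shortblk=(298,258),tin=(342,282))
for n,(u,v) in seeds.items():
    z0=np.nanmedian(P[v-3:v+4,u-3:u+4,2])
    m=((abs(P[:,:,2]-z0)<.006)).astype(np.uint8)
    _,lab=cv2.connectedComponents(m,connectivity=4)
    mm=lab==lab[v,u]; pts=P[mm][:,:2].astype(np.float32)
    r=cv2.minAreaRect((pts*1000).astype(np.float32))
    print(n,'z%.4f'%z0,mm.sum(),np.round(r[0],1),np.round(r[1],1),round(r[2],1))
for p in [(480,300),(260,300),(330,260)]: print(p,P[p[1],p[0]])
print('z map jig'); np.set_printoptions(linewidth=250)
print((P[230:280,280:320,2][::2,::2]*1000).round(0))
for c in ['short_block','print_block','board_1','plate','jig','tray','hook_stand']:
    if c=='short_block': snap('top')
    print(c,[(round(x['score'],2),(np.array(x['box'])*[560,420,560,420]).round(1)) for x in viewer.find_in('top',c)][:6])
E
python3 m.py
python3 - <<'E'
import cv2
a=cv2.imread('pics/top0.png')[160:310,120:460]
cv2.imwrite('pics/c0.png',cv2.resize(cv2.convertScaleAbs(a,alpha=1.6),None,fx=2.35,fy=2.35,interpolation=cv2.INTER_CUBIC))
E
```

```text
long z0.0126 437 [570.2 252.2] [108.8  53.8] 0.0
b1 z0.0131 399 [578.6 137.4] [92.8 50.9] 6.9
b2 z0.0126 399 [447.9 375.1] [54.5 91. ] 84.2
short z0.0121 307 [442.7 254.4] [73.2 54.2] 5.0
turq z0.0147 364 [557.6 457.7] [50.3 90.6] 14.4
pblk z0.0230 377 [640.6  -2. ] [90.7 49.7] 7.4
shortblk z0.0314 312 [422.7 -51.3] [69.4 49.4] 11.5
tin z0.0444 313 [ 341.7 -180.6] [64.5 63.5] 37.9
(480, 300) [ 2.75998695e-01 -6.26032451e-01  1.98757255e-04]
(260, 300) [ 0.28305179  0.07413379 -0.00642657]
(330, 260) [ 0.40731397 -0.1502897  -0.00159118]
z map jig
[[  5.   1.   2.   4.  -4.   3. -10.   4.   3.  -4.  -1.  -5.  -9.   0.  -1.  -9.   0.  -2.  -1.  -5.]
 [ -3.   4.  -7.  -0.  -3.   4.   5.  -2.  -2.  -1.  -5.   5.  11.   5.   7.  -3.   3.  -7.  -9.   3.]
 [ -0.  -2.  -1.   1.  -2.  -3.   4.   6.  -3.  11.   4.   5.   7.  16.  -3.  -5.   2.   4.   4.   2.]
 [ -4.  11.   3.  18.   3.  13.   5.  13.   5.   5.  44.  79.  76.  73.   9.  -2.   3.   5.   1.   3.]
 [ -1.  11.  10.   3.  84.  78.  76.   6.   8.  15.  10.  10.   5.  53.  -5.  -2.  -1.  -2.  -4.  -3.]
 [ -4.   6.  14.   8.  80.   4. 
[... 1932 characters left out ...]
-10.  -1.  -3.  -8.  -2.  -1.  -1.  -5.   3.   3.   5.   2.   7.  -0.   3.  -7.  nan   2.  -7.]]
short_block [(0.77, array([300.2, 255.9,  20.1,  24.8])), (0.63, array([205.1, 250.3,  20.1,  23. ])), (0.26, array([165. , 248.9,  20.3,  27. ]))]
print_block [(0.83, array([283.8, 187.4,  18.1,  29.4])), (0.27, array([402.2, 182.4,  26.7,  26.5]))]
board_1 [(0.78, array([140. , 218.1,  34.6,  21.6])), (0.72, array([165.5, 248.3,  22.5,  28.4])), (0.6, array([239.2, 207.5,  21.5,  30.8]))]
plate [(0.81, array([346.1, 198. ,  28.5,  17.4]))]
jig [(0.95, array([300.4, 255. ,  33.2,  38.2]))]
tray [(0.91, array([403.8, 242.1,  88.3,  56.3]))]
hook_stand [(0.54, array([404.6, 181.7,  28.4,  25.8]))]
```

View pics/c0.png

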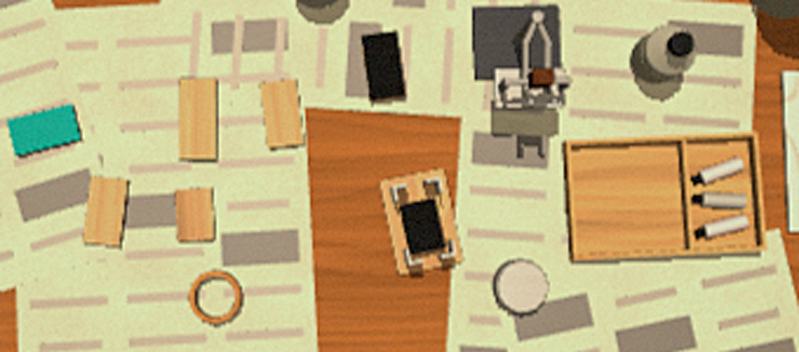

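```bash
cat > goal.py <<'E'
# usage: goal.py x y z(mm) theta(deg of tool y)  -> row values from current pose
import sys
from h import *
def goal(x,y,z,th):
    s=bot.observe(); Rm=R.from_rotvec(s['tool_rot']); t=np.radians(th)
    G=R.from_matrix(np.array([[-np.sin(t),np.cos(t),0],[np.cos(t),np.sin(t),0],[0,0,-1]]).T)
    d=Rm.inv().apply(np.array([x,y,z])/1000-s['tool_pos'])/.4
    a=(Rm.inv()*G).as_rotvec()/.5
    print('d',d.round(4),'a',a.round(4),'| at',(s['tool_pos']*1000).round(1),'z-axis',Rm.as_matrix()[:,2].round(3),'t',s['clock'],'grip',round(s['grip_width'],3),'F',s['ft_force'].round(1))
if __name__=='__main__': goal(*map(float,sys.argv[1:5]))
E
python3 goal.py 423 -51 200 101.5
```

```text
d [-1.055  -1.2286  0.0782] a [-1.00e-04 -0.00e+00 -9.17e-01] | at [140.2 531.8 231.3] z-axis [-0. -0. -1.] t 0.55 grip 1.002 F [0.8 0.2 0.4]
```

```bash
python3 -m inch '[{"dx":-0.1,"dy":-0.12,"dz":0,"fingers":-1},{"dx":-0.2,"dy":-0.23,"dz":0,"fingers":-1},{"dx":-0.3,"dy":-0.35,"dz":0,"fingers":-1},{"dx":-0.4,"dy":-0.47,"dz":0,"fingers":-1},{"dx":-0.5,"dy":-0.58,"dz":0,"fingers":-1},{"dx":-0.6,"dy":-0.7,"dz":0,"fingers":-1},{"dx":-0.7,"dy":-0.82,"dz":0,"fingers":-1},{"dx":-0.75,"dy":-0.87,"dz":0,"fingers":-1},{"dx":-0.8,"dy":-0.93,"dz":0,"fingers":-1},{"dx":-0.8,"dy":-0.93,"dz":0,"fingers":-1}]' 60; python3 goal.py 423 -51 200 101.5
```

```text
d [-1.055  -1.2286  0.0782] a [-1.00e-04 -0.00e+00 -9.17e-01] | at [140.2 531.8 231.3] z-axis [-0. -0. -1.] t 0.55 grip 1.002 F [0.8 0.2 0.4]validation failed for argument at $[0]...
```

```bash
python3 -m inch '[{"dx":-0.1,"dy":-0.12,"dz":0,"ax":0,"ay":0,"az":0,"fingers":-1},{"dx":-0.2,"dy":-0.23,"dz":0,"ax":0,"ay":0,"az":0,"fingers":-1},{"dx":-0.3,"dy":-0.35,"dz":0,"ax":0,"ay":0,"az":0,"fingers":-1},{"dx":-0.4,"dy":-0.47,"dz":0,"ax":0,"ay":0,"az":0,"fingers":-1},{"dx":-0.5,"dy":-0.58,"dz":0,"ax":0,"ay":0,"az":0,"fingers":-1},{"dx":-0.6,"dy":-0.7,"dz":0,"ax":0,"ay":0,"az":0,"fingers":-1},{"dx":-0.7,"dy":-0.82,"dz":0,"ax":0,"ay":0,"az":0,"fingers":-1},{"dx":-0.75,"dy":-0.87,"dz":0,"ax":0,"ay":0,"az":0,"fingers":-1},{"dx":-0.8,"dy":-0.93,"dz":0,"ax":0,"ay":0,"az":0,"fingers":-1},{"dx":-0.8,"dy":-0.93,"dz":0,"ax":0,"ay":0,"az":0,"fingers":-1}]' 60; python3 goal.py 423 -51 200 101.5
```

```text
clock: 1.55
tool_pos: [0.3553, 0.0882, 0.2316]
tool_rot: [0.405, 3.114, 0.0]
ft_force: [1.5, 1.3, -0.1]
grip_width: 1.001
d [-0.2525 -0.2932  0.0793] a [ 3.000e-04  2.500e-03 -9.187e-01] | at [355.3  88.2 231.6] z-axis [ 0.001  0.    -1.   ] t 1.55 grip 1.001 F [ 1.5  1.3 -0.1]
```

```bash
python3 -m inch '[{"dx":-0.08,"dy":-0.1,"dz":0.02,"ax":0,"ay":0,"az":-0.25,"fingers":-1},{"dx":-0.16,"dy":-0.2,"dz":0.05,"ax":0,"ay":0,"az":-0.5,"fingers":-1},{"dx":-0.25,"dy":-0.29,"dz":0.079,"ax":0,"ay":0,"az":-0.75,"fingers":-1},{"dx":-0.2525,"dy":-0.293,"dz":0.079,"ax":0,"ay":0,"az":-0.919,"fingers":-1},{"dx":-0.2525,"dy":-0.293,"dz":0.079,"ax":0,"ay":0,"az":-0.919,"fingers":-1},{"dx":-0.2525,"dy":-0.293,"dz":0.079,"ax":0,"ay":0,"az":-0.919,"fingers":-1},{"dx":-0.2525,"dy":-0.293,"dz":0.079,"ax":0,"ay":0,"az":-0.919,"fingers":-1},{"dx":-0.2525,"dy":-0.293,"dz":0.079,"ax":0,"ay":0,"az":-0.919,"fingers":-1},{"dx":-0.2525,"dy":-0.293,"dz":0.079,"ax":0,"ay":0,"az":-0.919,"fingers":-1},{"dx":-0.2525,"dy":-0.293,"dz":0.079,"ax":0,"ay":0,"az":-0.919,"fingers":-1}]' 60; python3 - <<'E'
from h import *
im,d,k=snap('wrist','w1.png'); np.savez('/tmp/w1.npz',im=im,d=d,T=k[0],k=k[1:])
P=cloud(d,k); print(pix(k,[.423,-.051,.032]))
from goal import goal; goal(423,-51,200,101.5)
E
```

```text
clock: 2.55
tool_pos: [0.4226, -0.048, 0.2]
tool_rot: [-0.318, 3.125, -0.0]
ft_force: [0.2, -0.3, -0.2]
grip_width: 1.004
(np.float64(274.5052953509776), np.float64(182.7768802613703))
d [ 0.0004 -0.0073 -0.0002] a [-0.0003  0.0008  0.0034] | at [422.6 -48.1 199.9] z-axis [ 0. -0. -1.] t 2.6 grip 1.002 F [-0.1  0.9 -0.4]
```

View pics/w1.png

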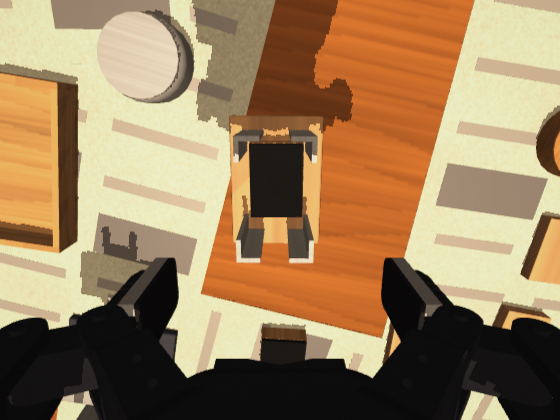

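The wrist picture shows the jig with the short block's dark face at (276,180), between the corner angles at (250,145), (303,145), (250,240) and (300,240). I'll measure both from it.

```bash
cat > rect.py <<'E'
from h import *
def rect(P,lo,hi,x0,x1,y0,y1,big=False):
    m=(P[:,:,2]>lo)&(P[:,:,2]<hi)&(P[:,:,0]>x0)&(P[:,:,0]<x1)&(P[:,:,1]>y0)&(P[:,:,1]<y1)
    m=m.astype(np.uint8)
    if big:
        m=cv2.medianBlur(m,5)
        _,l,s,_=cv2.connectedComponentsWithStats(m); m=(l==1+s[1:,4].argmax()).astype(np.uint8)
    m=m.astype(bool); p=P[m]
    r=cv2.minAreaRect((p[:,:2]*1000).astype(np.float32))
    a=r[2] if r[1][0]>r[1][1] else r[2]-90
    return np.round(r[0],1),np.round(sorted(r[1]),1),round(a,1),'z %.1f'%(1000*np.median(p[:,2])),m.sum()
E
python3 - <<'E'
from rect import *
z=np.load('/tmp/w1.npz'); P=cloud(z['d'],(z['T'],*z['k']))
print('block',rect(P,.024,.040,.36,.48,-.1,0,True))
print('angles',rect(P,.073,.086,.36,.49,-.11,0.01))
print('base',rect(P,.003,.013,.34,.5,-.12,0.02,True))
im=z['im']; dark=(im.sum(2)<60)&(P[:,:,0]>.37)&(P[:,:,0]<.48)&(P[:,:,1]>-.085)&(P[:,:,1]<-.015)&(P[:,:,2]>.02)&(P[:,:,2]<.045)
r=cv2.minAreaRect((P[dark][:,:2]*1000).astype(np.float32)); print('dark',r, np.median(P[dark][:,2]))
print('table z', np.nanmedian(P[250:290,200:230,2]), 'tray top',np.nanmedian(P[120:180,65:72],axis=(0,1)))
Pz=np.load('/tmp/top0.npz'); Q=cloud(Pz['d'],(Pz['T'],*Pz['k']))
print('angles top',rect(Q,.07,.09,.36,.49,-.12,0.02))
print('tray outer',rect(Q,.024,.042,.33,.56,-.52,-.2))
E
```

```text
block (array([420.7, -50. ]), array([47.2, 70.7]), 13.1, 'z nan', np.int64(4016))
angles (array([427.8, -49.2]), array([ 64.1, 104.4]), 11.1, 'z 79.4', np.int64(1156))
base (array([428.1, -50. ]), array([ 89. , 127.7]), 12.1, 'z nan', np.int64(5511))
dark ((0.0, 0.0), (0.0, 0.0), 0.0) nan
table z -0.0002776648810055016 tray top [ 0.43404076 -0.24805531  0.01562841]
angles top (array([429.2, -50.5]), array([ 63.8, 103.7]), 11.0, 'z 79.0', np.int64(66))
tray outer (array([ 439.2, -353.3]), array([201.2, 314.5]), -87.5, 'z 30.0', np.int64(819))
  return _methods._mean(a, axis=axis, dtype=dtype,
  ret = ret.dtype.type(ret / rcount)
```

```bash
python3 - <<'E'
from h import *
from goal import goal
z=np.load('/tmp/top0.npz'); T,f,cx,cy=z['T'],*z['k']
C=[]
for u,v in [(361.3,220.4),(442.1,216.6),(445.5,265.5),(363.4,271.5)]:
    r=T[:3,:3]@[(u-cx)/f,(v-cy)/f,1]; C.append((T[:3,3]+r*(.032-T[2,3])/r[2])[:2])
C=np.array(C)*1000; print(C.round(0)); print(C.mean(0), [np.linalg.norm(C[i]-C[i-1]).round() for i in range(4)])
goal(424,-50,12,101.4)
E
```

```text
[[ 531. -248.]
 [ 541. -505.]
 [ 387. -509.]
 [ 370. -250.]]
[ 457.08982298 -378.13286611] [np.float64(160.0), np.float64(257.0), np.float64(154.0), np.float64(260.0)]
d [-0.0024 -0.0053  0.4698] a [-0.0003  0.0008  0.0069] | at [422.6 -48.1 199.9] z-axis [ 0. -0. -1.] t 2.6 grip 1.002 F [-0.1  0.9 -0.4]
```

```bash
python3 -m inch '[{"dx":-0.002,"dy":-0.005,"dz":0.1,"ax":0,"ay":0,"az":0.007,"fingers":-1},{"dx":-0.002,"dy":-0.005,"dz":0.2,"ax":0,"ay":0,"az":0.007,"fingers":-1},{"dx":-0.002,"dy":-0.005,"dz":0.28,"ax":0,"ay":0,"az":0.007,"fingers":-1},{"dx":-0.002,"dy":-0.005,"dz":0.33,"ax":0,"ay":0,"az":0.007,"fingers":-1},{"dx":-0.002,"dy":-0.005,"dz":0.37,"ax":0,"ay":0,"az":0.007,"fingers":-1},{"dx":-0.002,"dy":-0.005,"dz":0.4,"ax":0,"ay":0,"az":0.007,"fingers":-1},{"dx":-0.002,"dy":-0.005,"dz":0.42,"ax":0,"ay":0,"az":0.007,"fingers":-1},{"dx":-0.002,"dy":-0.005,"dz":0.44,"ax":0,"ay":0,"az":0.007,"fingers":-1},{"dx":-0.002,"dy":-0.005,"dz":0.46,"ax":0,"ay":0,"az":0.007,"fingers":-1},{"dx":-0.002,"dy":-0.005,"dz":0.47,"ax":0,"ay":0,"az":0.007,"fingers":-1}]' 60 && python3 -m inch '[{"dx":0,"dy":0,"dz":0,"ax":0,"ay":0,"az":0,"fingers":0},{"dx":0,"dy":0,"dz":0,"ax":0,"ay":0,"az":0,"fingers":1},{"dx":0,"dy":0,"dz":0,"ax":0,"ay":0,"az":0,"fingers":1},{"dx":0,"dy":0,"dz":0,"ax":0,"ay":0,"az":0,"fingers":1},{"dx":0,"dy":0,"dz":0,"ax":0,"ay":0,"az":0,"fingers":1},{"dx":0,"dy":0,"dz":0,"ax":0,"ay":0,"az":0,"fingers":1},{"dx":0,"dy":0,"dz":0,"ax":0,"ay":0,"az":0,"fingers":1},{"dx":0,"dy":0,"dz":0,"ax":0,"ay":0,"az":0,"fingers":1},{"dx":0,"dy":0,"dz":0,"ax":0,"ay":0,"az":0,"fingers":1},{"dx":0,"dy":0,"dz":0,"ax":0,"ay":0,"az":0,"fingers":1}]' 60; python3 goal.py 424 -50 160 101.4
```

```text
clock: 3.6
tool_pos: [0.4237, -0.0503, 0.0112]
tool_rot: [0.311, -3.126, -0.0]
ft_force: [-0.3, -0.2, 0.3]
grip_width: 1.001
clock: 4.6
tool_pos: [0.4243, -0.0504, 0.0125]
tool_rot: [-0.311, 3.125, -0.0]
ft_force: [-0.6, 0.4, 5.9]
grip_width: 0.569
d [ 1.000e-04  1.000e-03 -3.688e-01] a [-0.0008  0.0028 -0.0015] | at [424.3 -50.4  12.5] z-axis [ 0.001 -0.    -1.   ] t 4.6 grip 0.569 F [-0.6  0.4  5.9]
```

```bash
python3 -m inch '[{"dx":0,"dy":0,"dz":-0.03,"ax":0,"ay":0,"az":0,"fingers":1},{"dx":0,"dy":0,"dz":-0.08,"ax":0,"ay":0,"az":0,"fingers":1},{"dx":0,"dy":0,"dz":-0.15,"ax":0,"ay":0,"az":0,"fingers":1},{"dx":0,"dy":0,"dz":-0.24,"ax":0,"ay":0,"az":0,"fingers":1},{"dx":0,"dy":0,"dz":-0.3,"ax":0,"ay":0,"az":0,"fingers":1},{"dx":0,"dy":0,"dz":-0.34,"ax":0,"ay":0,"az":0,"fingers":1},{"dx":0,"dy":0,"dz":-0.36,"ax":0,"ay":0,"az":0,"fingers":1},{"dx":0,"dy":0,"dz":-0.37,"ax":0,"ay":0,"az":0,"fingers":1},{"dx":0,"dy":0,"dz":-0.37,"ax":0,"ay":0,"az":0,"fingers":1},{"dx":0,"dy":0,"dz":-0.37,"ax":0,"ay":0,"az":0,"fingers":1}]' 60; python3 goal.py 454 -330 140 93
```

```text
clock: 5.6
tool_pos: [0.4234, -0.0503, 0.1589]
tool_rot: [0.311, -3.125, -0.0]
ft_force: [-0.0, -0.1, -1.0]
grip_width: 0.566
d [ 0.0627 -0.7006  0.0469] a [ 0.0006 -0.0025  0.2917] | at [423.4 -50.3 158.9] z-axis [-0.001  0.    -1.   ] t 5.6 grip 0.566 F [-0.  -0.1 -1. ]
```

```bash
python3 -m inch '[{"dx":0.01,"dy":-0.06,"dz":0,"ax":0,"ay":0,"az":0.03,"fingers":1},{"dx":0.02,"dy":-0.14,"dz":0,"ax":0,"ay":0,"az":0.06,"fingers":1},{"dx":0.03,"dy":-0.24,"dz":0.01,"ax":0,"ay":0,"az":0.1,"fingers":1},{"dx":0.04,"dy":-0.34,"dz":0.02,"ax":0,"ay":0,"az":0.14,"fingers":1},{"dx":0.05,"dy":-0.44,"dz":0.03,"ax":0,"ay":0,"az":0.18,"fingers":1},{"dx":0.06,"dy":-0.54,"dz":0.04,"ax":0,"ay":0,"az":0.22,"fingers":1},{"dx":0.06,"dy":-0.62,"dz":0.047,"ax":0,"ay":0,"az":0.26,"fingers":1},{"dx":0.063,"dy":-0.67,"dz":0.047,"ax":0,"ay":0,"az":0.29,"fingers":1},{"dx":0.063,"dy":-0.7,"dz":0.047,"ax":0,"ay":0,"az":0.29,"fingers":1},{"dx":0.063,"dy":-0.7,"dz":0.047,"ax":0,"ay":0,"az":0.29,"fingers":1}]' 60; python3 goal.py 454 -330 12 93;  python3 - <<'E'
from h import *
im,d,k=snap('wrist','w2.png'); print([round(x,0) for x in pix(k,[.4545,-.3295,.006])])
E
```

```text
clock: 6.6
tool_pos: [0.4539, -0.3305, 0.1399]
tool_rot: [0.082, -3.139, -0.001]
ft_force: [0.4, 0.4, -1.1]
grip_width: 0.568
d [-0.0006  0.0008  0.3196] a [ 0.0019 -0.0025  0.0002] | at [ 453.9 -330.5  139.9] z-axis [-0.001  0.001 -1.   ] t 6.6 grip 0.568 F [ 0.4  0.4 -1.1]
[np.float64(278.0), np.float64(193.0)]
```

View pics/w2.png

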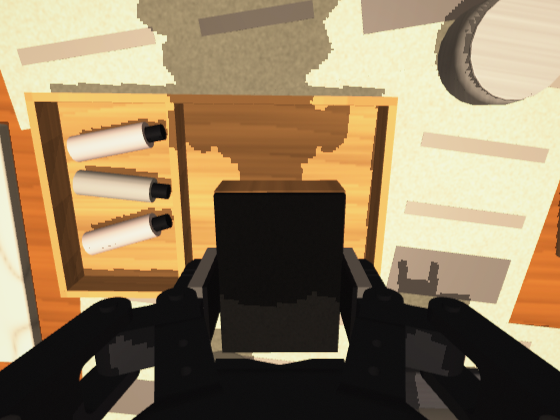

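The block is held squarely at (280,265), and the empty compartment is centred at (280,193), right where I predicted. I'll lower it and let go.

```bash
python3 -m inch '[{"dx":0,"dy":0,"dz":0.06,"ax":0,"ay":0,"az":0,"fingers":1},{"dx":0,"dy":0,"dz":0.14,"ax":0,"ay":0,"az":0,"fingers":1},{"dx":0,"dy":0,"dz":0.21,"ax":0,"ay":0,"az":0,"fingers":1},{"dx":0,"dy":0,"dz":0.26,"ax":0,"ay":0,"az":0,"fingers":1},{"dx":0,"dy":0,"dz":0.29,"ax":0,"ay":0,"az":0,"fingers":1},{"dx":0,"dy":0,"dz":0.305,"ax":0,"ay":0,"az":0,"fingers":1},{"dx":0,"dy":0,"dz":0.315,"ax":0,"ay":0,"az":0,"fingers":1},{"dx":0,"dy":0,"dz":0.319,"ax":0,"ay":0,"az":0,"fingers":1},{"dx":0,"dy":0,"dz":0.319,"ax":0,"ay":0,"az":0,"fingers":1},{"dx":0,"dy":0,"dz":0.319,"ax":0,"ay":0,"az":0,"fingers":1}]' 60 && python3 -m inch '[{"dx":0,"dy":0,"dz":0,"ax":0,"ay":0,"az":0,"fingers":-0.5},{"dx":0,"dy":0,"dz":0,"ax":0,"ay":0,"az":0,"fingers":-0.5},{"dx":0,"dy":0,"dz":0,"ax":0,"ay":0,"az":0,"fingers":-0.5},{"dx":0,"dy":0,"dz":0,"ax":0,"ay":0,"az":0,"fingers":-0.5},{"dx":0,"dy":0,"dz":0,"ax":0,"ay":0,"az":0,"fingers":-0.5},{"dx":0,"dy":0,"dz":-0.06,"ax":0,"ay":0,"az":0,"fingers":-0.5},{"dx":0,"dy":0,"dz":-0.15,"ax":0,"ay":0,"az":0,"fingers":-0.5},{"dx":0,"dy":0,"dz":-0.25,"ax":0,"ay":0,"az":0,"fingers":-0.5},{"dx":0,"dy":0,"dz":-0.35,"ax":0,"ay":0,"az":0,"fingers":-0.5},{"dx":0,"dy":0,"dz":-0.37,"ax":0,"ay":0,"az":0,"fingers":-0.5}]' 60;  python3 - <<'E'
from rect import *
from goal import goal
im,d,k=snap('wrist','w3.png'); P=cloud(d,k); print(rect(P,.024,.036,.39,.52,-.39,-.27,True))
im,d,k=snap('top'); P=cloud(d,k); print('print',rect(P,.017,.029,.57,.71,-.07,.07,True))
print('short',rect(P,.022,.04,.39,.52,-.39,-.27,True))
goal(641,-2,200,97.4)
E
```

```text
clock: 7.65
tool_pos: [0.4546, -0.3301, 0.014]
tool_rot: [-0.083, 3.14, -0.001]
ft_force: [0.3, 0.3, -0.9]
grip_width: 0.566
clock: 8.65
tool_pos: [0.4555, -0.3308, 0.1665]
tool_rot: [-0.083, 3.135, -0.007]
ft_force: [-0.4, 0.3, -0.7]
grip_width: 0.751
(array([nan, nan]), array([0., 0.]), -90.0, 'z nan', np.int64(4856))
print (array([nan, nan]), array([0., 0.]), -90.0, 'z nan', np.int64(396))
short (array([ 430.9, -322.8]), array([27.3, 61.6]), -83.7, 'z nan', np.int64(122))
d [-0.5085  0.7948 -0.093 ] a [-0.0041  0.0047 -0.1519] | at [ 454.9 -330.3  162.9] z-axis [ 0.003 -0.002 -1.   ] t 8.75 grip 0.751 F [-0.5 -0.4 -1.7]
```

View pics/w3.png

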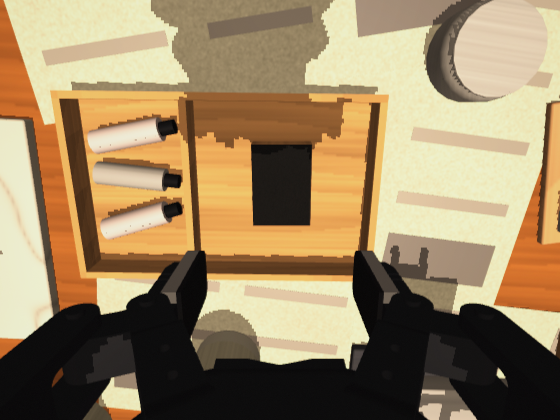

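The short block lies in the empty compartment at (281,185).

```bash
sed -i 's/m=m.astype(bool); p=P\[m\]/m=m.astype(bool); p=P[m]; p=p[~np.isnan(p[:,0])]/' rect.py; python3 goal.py 450 -10 190 97.4; python3 - <<'E'
from rect import *
im,d,k=snap('top'); P=cloud(d,k); print('print',rect(P,.017,.029,.57,.71,-.07,.07,True)); cv2.imwrite('pics/t3.png',im[:,:,::-1])
E
```

```text
d [-0.0306  0.8002 -0.0692] a [-0.0041  0.0047 -0.1519] | at [ 454.9 -330.3  162.9] z-axis [ 0.003 -0.002 -1.   ] t 8.75 grip 0.751 F [-0.5 -0.4 -1.7]
print (array([640.5,  -1.5]), array([48.2, 89.1]), 6.8, 'z 22.9', np.int64(396))
```

```bash
python3 -m inch '[{"dx":0,"dy":0.06,"dz":-0.02,"ax":0,"ay":0,"az":0,"fingers":-1},{"dx":0,"dy":0.14,"dz":-0.05,"ax":0,"ay":0,"az":0,"fingers":-1},{"dx":0,"dy":0.25,"dz":-0.07,"ax":0,"ay":0,"az":-0.05,"fingers":-1},{"dx":0,"dy":0.36,"dz":-0.07,"ax":0,"ay":0,"az":-0.1,"fingers":-1},{"dx":0,"dy":0.47,"dz":-0.07,"ax":0,"ay":0,"az":-0.15,"fingers":-1},{"dx":-0.01,"dy":0.58,"dz":-0.07,"ax":0,"ay":0,"az":-0.15,"fingers":-1},{"dx":-0.02,"dy":0.68,"dz":-0.07,"ax":-0.004,"ay":0.005,"az":-0.15,"fingers":-1},{"dx":-0.03,"dy":0.75,"dz":-0.07,"ax":-0.004,"ay":0.005,"az":-0.15,"fingers":-1},{"dx":-0.03,"dy":0.8,"dz":-0.07,"ax":-0.004,"ay":0.005,"az":-0.15,"fingers":-1},{"dx":-0.03,"dy":0.8,"dz":-0.07,"ax":-0.004,"ay":0.005,"az":-0.15,"fingers":-1}]' 60 ; python3 goal.py 641 -2 170 97
```

```text
clock: 9.8
tool_pos: [0.4484, -0.0077, 0.1873]
tool_rot: [0.206, -3.129, -0.004]
ft_force: [-0.5, 0.1, -0.1]
grip_width: 0.999
d [-0.4795 -0.0489  0.0405] a [ 0.0058 -0.0107  0.018 ] | at [448.4  -7.7 187.3] z-axis [-0.006  0.002 -1.   ] t 9.8 grip 0.999 F [-0.5  0.1 -0.1]
```

```bash
python3 -m inch '[{"dx":-0.05,"dy":0,"dz":0,"ax":0,"ay":0,"az":0,"fingers":-1},{"dx":-0.12,"dy":-0.01,"dz":0.01,"ax":0,"ay":0,"az":0,"fingers":-1},{"dx":-0.2,"dy":-0.02,"dz":0.02,"ax":0,"ay":0,"az":0.018,"fingers":-1},{"dx":-0.28,"dy":-0.03,"dz":0.03,"ax":0,"ay":0,"az":0.018,"fingers":-1},{"dx":-0.36,"dy":-0.04,"dz":0.04,"ax":0,"ay":0,"az":0.018,"fingers":-1},{"dx":-0.42,"dy":-0.05,"dz":0.04,"ax":0,"ay":0,"az":0.018,"fingers":-1},{"dx":-0.46,"dy":-0.049,"dz":0.04,"ax":0.003,"ay":-0.005,"az":0.018,"fingers":-1},{"dx":-0.48,"dy":-0.049,"dz":0.04,"ax":0.003,"ay":-0.005,"az":0.018,"fingers":-1},{"dx":-0.48,"dy":-0.049,"dz":0.04,"ax":0.003,"ay":-0.005,"az":0.018,"fingers":-1},{"dx":-0.48,"dy":-0.049,"dz":0.04,"ax":0.003,"ay":-0.005,"az":0.018,"fingers":-1}]' 60 ; python3 - <<'E'
from rect import *
from goal import goal
im,d,k=snap('wrist','w4.png'); P=cloud(d,k); print(rect(P,.017,.029,.57,.72,-.07,.07,True)); 
goal(640.5,-2,7,97)
E
```

```text
clock: 10.8
tool_pos: [0.6414, -0.0049, 0.1722]
tool_rot: [0.187, -3.135, -0.001]
ft_force: [-0.6, -0.4, 0.1]
grip_width: 0.997
(array([ 6.39e+02, -5.00e-01]), array([50.1, 89.6]), 7.3, 'z 23.6', np.int64(5754))
d [0.001  0.007  0.4142] a [ 0.0012 -0.001  -0.0063] | at [641.3  -4.8 172.7] z-axis [-0.001  0.001 -1.   ] t 10.85 grip 0.997 F [0.1 0.2 0. ]
```

View pics/w4.png

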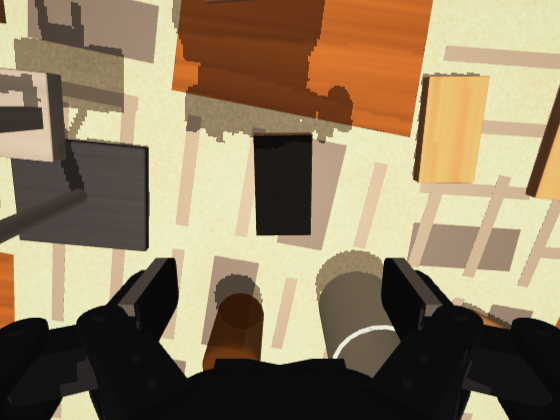

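```bash
python3 -m inch '[{"dx":0.004,"dy":0.009,"dz":0.05,"ax":0,"ay":0,"az":-0.01,"fingers":-1},{"dx":0.004,"dy":0.009,"dz":0.12,"ax":0,"ay":0,"az":-0.01,"fingers":-1},{"dx":0.004,"dy":0.009,"dz":0.2,"ax":0,"ay":0,"az":-0.01,"fingers":-1},{"dx":0.004,"dy":0.009,"dz":0.28,"ax":0,"ay":0,"az":-0.01,"fingers":-1},{"dx":0.004,"dy":0.009,"dz":0.34,"ax":0,"ay":0,"az":-0.01,"fingers":-1},{"dx":0.004,"dy":0.009,"dz":0.37,"ax":0,"ay":0,"az":-0.01,"fingers":-1},{"dx":0.004,"dy":0.009,"dz":0.395,"ax":0,"ay":0,"az":-0.01,"fingers":-1},{"dx":0.004,"dy":0.009,"dz":0.41,"ax":0,"ay":0,"az":-0.01,"fingers":-1},{"dx":0.004,"dy":0.009,"dz":0.414,"ax":0,"ay":0,"az":-0.01,"fingers":-1},{"dx":0.004,"dy":0.009,"dz":0.414,"ax":0,"ay":0,"az":-0.01,"fingers":-1}]' 60 ; python3 goal.py 639.5 -1 7 97.2; python3 -m inch '[{"dx":0,"dy":0,"dz":0,"ax":0,"ay":0,"az":0,"fingers":1},{"dx":0,"dy":0,"dz":0,"ax":0,"ay":0,"az":0,"fingers":1},{"dx":0,"dy":0,"dz":0,"ax":0,"ay":0,"az":0,"fingers":1},{"dx":0,"dy":0,"dz":0,"ax":0,"ay":0,"az":0,"fingers":1},{"dx":0,"dy":0,"dz":0,"ax":0,"ay":0,"az":0,"fingers":1},{"dx":0,"dy":0,"dz":0,"ax":0,"ay":0,"az":0,"fingers":1},{"dx":0,"dy":0,"dz":0,"ax":0,"ay":0,"az":0,"fingers":1},{"dx":0,"dy":0,"dz":0,"ax":0,"ay":0,"az":0,"fingers":1},{"dx":0,"dy":0,"dz":0,"ax":0,"ay":0,"az":0,"fingers":1},{"dx":0,"dy":0,"dz":0,"ax":0,"ay":0,"az":0,"fingers":1}]' 60; python3 -m inch '[{"dx":0,"dy":0,"dz":-0.03,"ax":0,"ay":0,"az":0,"fingers":1},{"dx":0,"dy":0,"dz":-0.08,"ax":0,"ay":0,"az":0,"fingers":1},{"dx":0,"dy":0,"dz":-0.15,"ax":0,"ay":0,"az":0,"fingers":1},{"dx":0,"dy":0,"dz":-0.24,"ax":0,"ay":0,"az":0,"fingers":1},{"dx":0,"dy":0,"dz":-0.3,"ax":0,"ay":0,"az":0,"fingers":1},{"dx":0,"dy":0,"dz":-0.34,"ax":0,"ay":0,"az":0,"fingers":1},{"dx":0,"dy":0,"dz":-0.37,"ax":0,"ay":0,"az":0,"fingers":1},{"dx":0,"dy":0,"dz":-0.37,"ax":0,"ay":0,"az":0,"fingers":1},{"dx":0,"dy":0,"dz":-0.37,"ax":0,"ay":0,"az":0,"fingers":1},{"dx":0,"dy":0,"dz":-0.37,"ax":0,"ay":0,"az":0,"fingers":1}]' 60; python3 goal.py 428.3 -49.8 160 101.2
```

```text
clock: 11.85
tool_pos: [0.6404, -0.001, 0.0079]
tool_rot: [-0.195, 3.134, 0.001]
ft_force: [-0.3, -0.2, 0.7]
grip_width: 1.0
d [0.0023 0.0003 0.0023] a [ 0.0009  0.0022 -0.0029] | at [640.4  -1.    7.9] z-axis [ 0.001  0.001 -1.   ] t 11.85 grip 1.0 F [-0.3 -0.2  0.7]
clock: 12.85
tool_pos: [0.6406, -0.001, 0.0081]
tool_rot: [-0.195, 3.134, 0.001]
ft_force: [-0.1, -0.0, 6.1]
grip_width: 0.566
clock: 13.85
tool_pos: [0.6395, -0.0011, 0.1538]
tool_rot: [0.195, -3.133, -0.001]
ft_force: [0.0, 0.9, -1.3]
grip_width: 0.562
d [ 0.5391 -0.0554 -0.0145] a [ 0.0018 -0.0039 -0.1426] | at [639.5  -1.1 153.8] z-axis [-0.002  0.001 -1.   ] t 13.85 grip 0.562 F [ 0.   0.9 -1.3]
```

```bash
python3 -m inch '[{"dx":0.04,"dy":0,"dz":0,"ax":0,"ay":0,"az":0,"fingers":1},{"dx":0.1,"dy":-0.01,"dz":0,"ax":0,"ay":0,"az":-0.03,"fingers":1},{"dx":0.18,"dy":-0.02,"dz":0,"ax":0,"ay":0,"az":-0.06,"fingers":1},{"dx":0.26,"dy":-0.03,"dz":0,"ax":0,"ay":0,"az":-0.1,"fingers":1},{"dx":0.34,"dy":-0.04,"dz":0,"ax":0,"ay":0,"az":-0.14,"fingers":1},{"dx":0.42,"dy":-0.05,"dz":0,"ax":0,"ay":0,"az":-0.143,"fingers":1},{"dx":0.48,"dy":-0.055,"dz":0,"ax":0,"ay":0,"az":-0.143,"fingers":1},{"dx":0.52,"dy":-0.055,"dz":0,"ax":0,"ay":0,"az":-0.143,"fingers":1},{"dx":0.539,"dy":-0.055,"dz":0,"ax":0,"ay":0,"az":-0.143,"fingers":1},{"dx":0.539,"dy":-0.055,"dz":0,"ax":0,"ay":0,"az":-0.143,"fingers":1}]' 60; python3 -m inch '[{"dx":0,"dy":0,"dz":0.0,"ax":0,"ay":0,"az":0,"fingers":1},{"dx":0,"dy":0,"dz":0,"ax":0,"ay":0,"az":0,"fingers":1},{"dx":0,"dy":0,"dz":0,"ax":0,"ay":0,"az":0,"fingers":1},{"dx":0,"dy":0,"dz":0,"ax":0,"ay":0,"az":0,"fingers":1},{"dx":0,"dy":0,"dz":0,"ax":0,"ay":0,"az":0,"fingers":1},{"dx":0,"dy":0,"dz":0,"ax":0,"ay":0,"az":0,"fingers":1},{"dx":0,"dy":0,"dz":0,"ax":0,"ay":0,"az":0,"fingers":1},{"dx":0,"dy":0,"dz":0,"ax":0,"ay":0,"az":0,"fingers":1},{"dx":0,"dy":0,"dz":0,"ax":0,"ay":0,"az":0,"fingers":1},{"dx":0,"dy":0,"dz":0,"ax":0,"ay":0,"az":0,"fingers":1}]' 60; python3 - <<'E'
from rect import *
from goal import goal
im,d,k=snap('wrist','w5.png'); P=cloud(d,k); print('held',rect(P,.16,.19,.3,.6,-.2,.1,True)); 
print('angles',rect(P,.073,.087,.35,.5,-.13,.03))
goal(428.3,-49.8,70,101.2)
E
```

```text
clock: 14.85
tool_pos: [0.4283, -0.0497, 0.1549]
tool_rot: [0.307, -3.126, -0.001]
ft_force: [0.0, -0.4, -0.8]
grip_width: 0.566
clock: 15.85
tool_pos: [0.4288, -0.0496, 0.1552]
tool_rot: [-0.307, 3.126, 0.001]
ft_force: [0.0, 0.4, -1.4]
grip_width: 0.569
held (array([469. , -39.5]), array([146.1, 175.1]), 10.6, 'z 170.8', np.int64(26389))
angles (array([385.3, -57.6]), array([17.9, 64.2]), -78.6, 'z 79.5', np.int64(787))
d [ 1.40e-03 -2.00e-04  2.13e-01] a [0.0011 0.0004 0.0004] | at [428.8 -49.7 155.2] z-axis [ 0.     0.001 -1.   ] t 15.9 grip 0.563 F [ 0.8  0.5 -1.4]
```

View pics/w5.png

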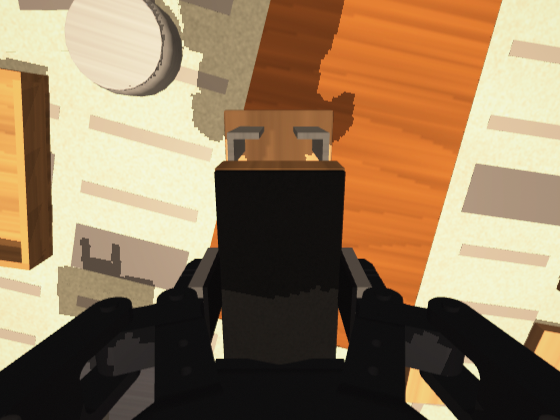

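```bash
cat > held.py <<'E'
# held top surface: near end and sides in jig axes, relative to jig centre
import sys
from h import *
def held(lo,hi,half=45,fn=None,J=(.4282,-.0496),yaw=11.2):
    im,d,k=snap('wrist',fn); P=cloud(d,k); c,s=np.cos(np.radians(yaw)),np.sin(np.radians(yaw))
    q=P[:,:,:2]-J; X=q[:,:,0]*c+q[:,:,1]*s; Y=-q[:,:,0]*s+q[:,:,1]*c
    m=(P[:,:,2]>lo)&(P[:,:,2]<hi)&(abs(Y)<.04); m[260:]=0
    l=np.percentile(X[m],1)*1000
    mm=m&(X<l/1000+.03)
    ys=[]
    for r in range(420):
        if mm[r].sum()>40: ys.append([np.percentile(Y[r][mm[r]],1),np.percentile(Y[r][mm[r]],99),np.median(X[r][mm[r]])])
    ys=np.array(ys)*1000; mid=ys[:,:2].mean(1)
    ok=np.abs(mid-np.median(mid))<3; pf=np.polyfit(ys[ok,2],mid[ok],1)
    print('near end X %.1f -> centre X %.1f; mid Y %.1f; width %.1f; yaw err %.1f deg'%(l,l+half,np.median(mid),np.median(ys[:,1]-ys[:,0]),np.degrees(np.arctan(pf[0]))), 'z',np.nanmedian(P[m][:,2]))
if __name__=='__main__': held(float(sys.argv[1]),float(sys.argv[2]))
E
python3 held.py .163 .18
```

```text
near end X -45.0 -> centre X -0.0; mid Y 1.3; width 47.6; yaw err -0.1 deg z 0.17072671620595853
```

```bash
python3 -m inch '[{"dx":0,"dy":-0.002,"dz":0.04,"ax":0,"ay":0,"az":0,"fingers":1},{"dx":0,"dy":-0.002,"dz":0.08,"ax":0,"ay":0,"az":0,"fingers":1},{"dx":0,"dy":-0.002,"dz":0.12,"ax":0,"ay":0,"az":0,"fingers":1},{"dx":0,"dy":-0.002,"dz":0.14,"ax":0,"ay":0,"az":0,"fingers":1},{"dx":0,"dy":-0.002,"dz":0.155,"ax":0,"ay":0,"az":0,"fingers":1},{"dx":0,"dy":-0.002,"dz":0.17,"ax":0,"ay":0,"az":0,"fingers":1},{"dx":0,"dy":-0.002,"dz":0.18,"ax":0,"ay":0,"az":0,"fingers":1},{"dx":0,"dy":-0.002,"dz":0.19,"ax":0,"ay":0,"az":0,"fingers":1},{"dx":0,"dy":-0.002,"dz":0.2,"ax":0,"ay":0,"az":0,"fingers":1},{"dx":0,"dy":-0.002,"dz":0.2,"ax":0,"ay":0,"az":0,"fingers":1}]' 60; python3 goal.py 428.3 -50.3 16.5 101.2
```

```text
clock: 16.95
tool_pos: [0.4288, -0.0504, 0.0748]
tool_rot: [0.307, -3.126, -0.001]
ft_force: [0.8, 0.0, -0.2]
grip_width: 0.563
d [0.0011 0.0003 0.1456] a [ 0.0014 -0.0008  0.0005] | at [428.8 -50.4  74.8] z-axis [-0.001  0.001 -1.   ] t 16.95 grip 0.563 F [ 0.8  0.  -0.2]
```

Block is inside the angles with no side force. I'll go on down, open and rise.

```bash
python3 -m inch '[{"dx":0,"dy":0,"dz":0.02,"ax":0,"ay":0,"az":0,"fingers":1},{"dx":0,"dy":0,"dz":0.04,"ax":0,"ay":0,"az":0,"fingers":1},{"dx":0,"dy":0,"dz":0.06,"ax":0,"ay":0,"az":0,"fingers":1},{"dx":0,"dy":0,"dz":0.08,"ax":0,"ay":0,"az":0,"fingers":1},{"dx":0,"dy":0,"dz":0.1,"ax":0,"ay":0,"az":0,"fingers":1},{"dx":0,"dy":0,"dz":0.115,"ax":0,"ay":0,"az":0,"fingers":1},{"dx":0,"dy":0,"dz":0.13,"ax":0,"ay":0,"az":0,"fingers":1},{"dx":0,"dy":0,"dz":0.14,"ax":0,"ay":0,"az":0,"fingers":1},{"dx":0,"dy":0,"dz":0.145,"ax":0,"ay":0,"az":0,"fingers":1},{"dx":0,"dy":0,"dz":0.145,"ax":0,"ay":0,"az":0,"fingers":1}]' 60; python3 -m inch '[{"dx":0,"dy":0,"dz":0,"ax":0,"ay":0,"az":0,"fingers":-0.5},{"dx":0,"dy":0,"dz":0,"ax":0,"ay":0,"az":0,"fingers":-0.5},{"dx":0,"dy":0,"dz":0,"ax":0,"ay":0,"az":0,"fingers":-0.5},{"dx":0,"dy":0,"dz":0,"ax":0,"ay":0,"az":0,"fingers":-0.5},{"dx":0,"dy":0,"dz":0,"ax":0,"ay":0,"az":0,"fingers":-0.5},{"dx":0,"dy":0,"dz":-0.06,"ax":0,"ay":0,"az":0,"fingers":-0.5},{"dx":0,"dy":0,"dz":-0.15,"ax":0,"ay":0,"az":0,"fingers":-0.5},{"dx":0,"dy":0,"dz":-0.25,"ax":0,"ay":0,"az":0,"fingers":-0.5},{"dx":0,"dy":0,"dz":-0.35,"ax":0,"ay":0,"az":0,"fingers":-0.5},{"dx":0,"dy":0,"dz":-0.4,"ax":0,"ay":0,"az":0,"fingers":-0.5}]' 60;  python3 - <<'E'
from rect import *
from goal import goal
im,d,k=snap('wrist','w6.png'); P=cloud(d,k); print('blk',rect(P,.024,.04,.35,.5,-.13,.03,True)); print('angles',rect(P,.073,.087,.35,.5,-.13,.03))
im,d,k=snap('top','t6.png'); P=cloud(d,k); print('b1',rect(P,.007,.02,.5,.66,.09,.19,True)); print('b2',rect(P,.007,.02,.38,.52,.31,.44,True))
goal(578,137.5,180,97)
E
```

```text
clock: 17.95
tool_pos: [0.4289, -0.0503, 0.017]
tool_rot: [0.307, -3.126, -0.001]
ft_force: [-0.6, 0.0, -1.2]
grip_width: 0.565
clock: 18.95
tool_pos: [0.4298, -0.0505, 0.1807]
tool_rot: [-0.307, 3.123, -0.0]
ft_force: [1.1, 0.8, -0.9]
grip_width: 0.749
blk (array([431.7, -48.7]), array([ 56.1, 104.4]), 11.4, 'z 31.6', np.int64(6029))
angles (array([427.8, -49.3]), array([ 64.2, 104.4]), 11.2, 'z 79.4', np.int64(1377))
b1 (array([577.3, 136.9]), array([49.8, 90.1]), 7.2, 'z 12.6', np.int64(410))
b2 (array([447.8, 376.2]), array([56. , 90.5]), -6.4, 'z 13.0', np.int64(449))
d [-0.4537  0.3894  0.0026] a [-0.0016  0.0098  0.1471] | at [430.3 -50.6 180.3] z-axis [ 0.005 -0.    -1.   ] t 19.05 grip 0.752 F [-0.5  0.5  0. ]
```

View pics/w6.png

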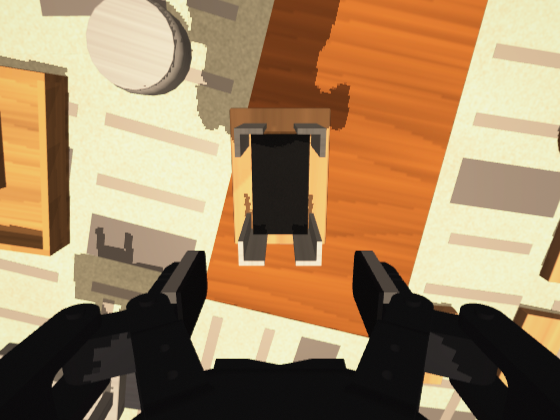

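View pics/t6.png

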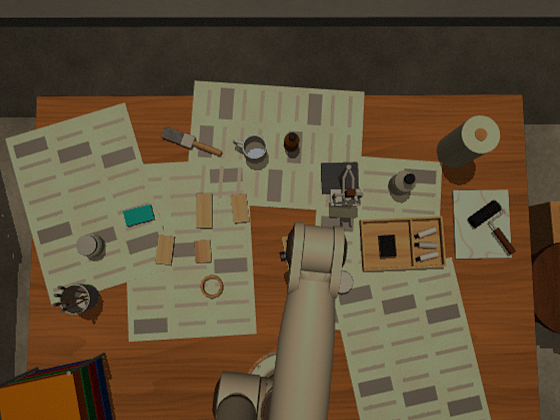

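The print block is in the pocket at (280,184), and the boards haven't moved: (240,208) and (165,249). Next is the board at (577.5,137).

```bash
python3 -m inch '[{"dx":-0.04,"dy":0.04,"dz":0,"ax":0,"ay":0,"az":0,"fingers":-1},{"dx":-0.12,"dy":0.1,"dz":0,"ax":0,"ay":0,"az":0.05,"fingers":-1},{"dx":-0.2,"dy":0.17,"dz":0,"ax":0,"ay":0,"az":0.1,"fingers":-1},{"dx":-0.28,"dy":0.24,"dz":0,"ax":0,"ay":0,"az":0.147,"fingers":-1},{"dx":-0.36,"dy":0.31,"dz":0,"ax":0,"ay":0,"az":0.147,"fingers":-1},{"dx":-0.42,"dy":0.36,"dz":0,"ax":0,"ay":0,"az":0.147,"fingers":-1},{"dx":-0.454,"dy":0.389,"dz":0.003,"ax":0,"ay":0.004,"az":0.147,"fingers":-1},{"dx":-0.454,"dy":0.389,"dz":0.003,"ax":0,"ay":0.004,"az":0.147,"fingers":-1},{"dx":-0.454,"dy":0.389,"dz":0.003,"ax":0,"ay":0.004,"az":0.147,"fingers":-1},{"dx":-0.454,"dy":0.389,"dz":0.003,"ax":0,"ay":0.004,"az":0.147,"fingers":-1}]' 60;  python3 - <<'E'
from rect import *
from goal import goal
im,d,k=snap('wrist','w7.png'); P=cloud(d,k); print(rect(P,.007,.02,.5,.66,.08,.2,True)); 
goal(577.3,137,1,97.1)
E
```

```text
clock: 20.05
tool_pos: [0.5763, 0.1368, 0.1757]
tool_rot: [0.191, -3.133, -0.0]
ft_force: [-0.4, -0.2, -0.2]
grip_width: 1.002
(array([575.2, 138.5]), array([50. , 89.5]), 6.9, 'z 13.6', np.int64(5327))
d [-3.200e-03  3.000e-04  4.377e-01] a [ 0.0008 -0.0042 -0.005 ] | at [576.4 136.7 176.1] z-axis [-0.002  0.    -1.   ] t 20.1 grip 1.004 F [0.5 0.7 0.1]
```

View pics/w7.png

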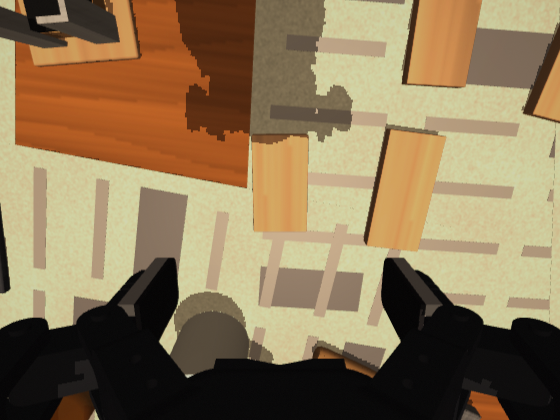

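```bash
python3 -m inch '[{"dx":0,"dy":0.003,"dz":0.05,"ax":0,"ay":0,"az":-0.003,"fingers":-1},{"dx":0,"dy":0.003,"dz":0.12,"ax":0,"ay":0,"az":-0.003,"fingers":-1},{"dx":0,"dy":0.003,"dz":0.2,"ax":0,"ay":0,"az":-0.003,"fingers":-1},{"dx":0,"dy":0.003,"dz":0.28,"ax":0,"ay":0,"az":-0.003,"fingers":-1},{"dx":0,"dy":0.003,"dz":0.35,"ax":0,"ay":0,"az":-0.003,"fingers":-1},{"dx":0,"dy":0.003,"dz":0.39,"ax":0,"ay":0,"az":-0.003,"fingers":-1},{"dx":0,"dy":0.003,"dz":0.415,"ax":0,"ay":0,"az":-0.003,"fingers":-1},{"dx":0,"dy":0.003,"dz":0.43,"ax":0,"ay":0,"az":-0.003,"fingers":-1},{"dx":0,"dy":0.003,"dz":0.437,"ax":0,"ay":0,"az":-0.003,"fingers":-1},{"dx":0,"dy":0.003,"dz":0.437,"ax":0,"ay":0,"az":-0.003,"fingers":-1}]' 60 ; python3 goal.py 576 138 1 97; python3 -m inch '[{"dx":0,"dy":0,"dz":0,"ax":0,"ay":0,"az":0,"fingers":1},{"dx":0,"dy":0,"dz":0,"ax":0,"ay":0,"az":0,"fingers":1},{"dx":0,"dy":0,"dz":0,"ax":0,"ay":0,"az":0,"fingers":1},{"dx":0,"dy":0,"dz":0,"ax":0,"ay":0,"az":0,"fingers":1},{"dx":0,"dy":0,"dz":0,"ax":0,"ay":0,"az":0,"fingers":1},{"dx":0,"dy":0,"dz":0,"ax":0,"ay":0,"az":0,"fingers":1},{"dx":0,"dy":0,"dz":0,"ax":0,"ay":0,"az":0,"fingers":1},{"dx":0,"dy":0,"dz":0,"ax":0,"ay":0,"az":0,"fingers":1},{"dx":0,"dy":0,"dz":0,"ax":0,"ay":0,"az":0,"fingers":1},{"dx":0,"dy":0,"dz":0,"ax":0,"ay":0,"az":0,"fingers":1}]' 60; python3 -m inch '[{"dx":0,"dy":0,"dz":-0.03,"ax":0,"ay":0,"az":0,"fingers":1},{"dx":0,"dy":0,"dz":-0.08,"ax":0,"ay":0,"az":0,"fingers":1},{"dx":0,"dy":0,"dz":-0.15,"ax":0,"ay":0,"az":0,"fingers":1},{"dx":0,"dy":0,"dz":-0.24,"ax":0,"ay":0,"az":0,"fingers":1},{"dx":0,"dy":0,"dz":-0.3,"ax":0,"ay":0,"az":0,"fingers":1},{"dx":0,"dy":0,"dz":-0.36,"ax":0,"ay":0,"az":0,"fingers":1},{"dx":0,"dy":0,"dz":-0.39,"ax":0,"ay":0,"az":0,"fingers":1},{"dx":0,"dy":0,"dz":-0.39,"ax":0,"ay":0,"az":0,"fingers":1},{"dx":0,"dy":0,"dz":-0.39,"ax":0,"ay":0,"az":0,"fingers":1},{"dx":0,"dy":0,"dz":-0.39,"ax":0,"ay":0,"az":0,"fingers":1}]' 60; python3 goal.py 428.4 -50.3 155 101.2
```

```text
clock: 21.1
tool_pos: [0.5767, 0.1387, 0.0019]
tool_rot: [0.194, -3.135, -0.001]
ft_force: [-0.1, 0.0, -0.4]
grip_width: 1.001
d [ 0.0019 -0.0015  0.0022] a [ 0.0012 -0.0021  0.0027] | at [576.7 138.7   1.9] z-axis [-0.001  0.    -1.   ] t 21.1 grip 1.001 F [-0.1  0.  -0.4]
clock: 22.1
tool_pos: [0.5769, 0.1389, 0.0023]
tool_rot: [0.194, -3.135, -0.001]
ft_force: [-2.3, 0.2, 5.3]
grip_width: 0.567
clock: 23.1
tool_pos: [0.5761, 0.1386, 0.1557]
tool_rot: [0.194, -3.131, 0.0]
ft_force: [-0.2, 0.3, -1.5]
grip_width: 0.566
d [ 0.4247 -0.423   0.0034] a [ 0.0008 -0.0084 -0.1435] | at [576.1 138.6 155.7] z-axis [-0.004 -0.    -1.   ] t 23.1 grip 0.566 F [-0.2  0.3 -1.5]
```

```bash
python3 -m inch '[{"dx":0.04,"dy":-0.04,"dz":0,"ax":0,"ay":0,"az":0,"fingers":1},{"dx":0.11,"dy":-0.11,"dz":0,"ax":0,"ay":0,"az":-0.05,"fingers":1},{"dx":0.18,"dy":-0.18,"dz":0,"ax":0,"ay":0,"az":-0.1,"fingers":1},{"dx":0.25,"dy":-0.25,"dz":0,"ax":0,"ay":0,"az":-0.143,"fingers":1},{"dx":0.32,"dy":-0.32,"dz":0,"ax":0,"ay":0,"az":-0.143,"fingers":1},{"dx":0.38,"dy":-0.38,"dz":0,"ax":0,"ay":0,"az":-0.143,"fingers":1},{"dx":0.41,"dy":-0.41,"dz":0.003,"ax":0,"ay":-0.004,"az":-0.143,"fingers":1},{"dx":0.425,"dy":-0.423,"dz":0.003,"ax":0,"ay":-0.004,"az":-0.143,"fingers":1},{"dx":0.425,"dy":-0.423,"dz":0.003,"ax":0,"ay":-0.004,"az":-0.143,"fingers":1},{"dx":0.425,"dy":-0.423,"dz":0.003,"ax":0,"ay":-0.004,"az":-0.143,"fingers":1}]' 60; python3 -m inch '[{"dx":0,"dy":0,"dz":0,"ax":0,"ay":0,"az":0,"fingers":1},{"dx":0,"dy":0,"dz":0,"ax":0,"ay":0,"az":0,"fingers":1},{"dx":0,"dy":0,"dz":0,"ax":0,"ay":0,"az":0,"fingers":1},{"dx":0,"dy":0,"dz":0,"ax":0,"ay":0,"az":0,"fingers":1},{"dx":0,"dy":0,"dz":0,"ax":0,"ay":0,"az":0,"fingers":1},{"dx":0,"dy":0,"dz":0,"ax":0,"ay":0,"az":0,"fingers":1},{"dx":0,"dy":0,"dz":0,"ax":0,"ay":0,"az":0,"fingers":1},{"dx":0,"dy":0,"dz":0,"ax":0,"ay":0,"az":0,"fingers":1},{"dx":0,"dy":0,"dz":0,"ax":0,"ay":0,"az":0,"fingers":1},{"dx":0,"dy":0,"dz":0,"ax":0,"ay":0,"az":0,"fingers":1}]' 60; python3 goal.py 428.6 -50.4 80 101.2;  python3 held.py .158 .176;python3 goal.py 428.6 -50.4 80 101.2
```

```text
clock: 24.1
tool_pos: [0.4291, -0.0498, 0.1559]
tool_rot: [0.306, -3.126, -0.001]
ft_force: [-0.3, 0.4, -1.0]
grip_width: 0.568
clock: 25.1
tool_pos: [0.4288, -0.0502, 0.1563]
tool_rot: [-0.306, 3.127, 0.001]
ft_force: [0.7, 0.0, -0.8]
grip_width: 0.562
d [ 0.0007 -0.0004  0.1908] a [ 0.0011  0.0003 -0.0007] | at [428.8 -50.2 156.3] z-axis [ 0.     0.001 -1.   ] t 25.1 grip 0.562 F [ 0.7  0.  -0.8]
near end X -45.5 -> centre X -0.5; mid Y 0.8; width 48.2; yaw err -0.0 deg z 0.1675979791312686
d [ 0.0006 -0.0005  0.1908] a [ 0.0012  0.0001 -0.0006] | at [428.8 -50.2 156.3] z-axis [-0.     0.001 -1.   ] t 25.15 grip 0.565 F [-0.6  0.5 -0.7]
```

```bash
python3 -m inch '[{"dx":0,"dy":-0.001,"dz":0.06,"ax":0,"ay":0,"az":0,"fingers":1},{"dx":0,"dy":-0.001,"dz":0.12,"ax":0,"ay":0,"az":0,"fingers":1},{"dx":0,"dy":-0.001,"dz":0.16,"ax":0,"ay":0,"az":0,"fingers":1},{"dx":0,"dy":-0.001,"dz":0.19,"ax":0,"ay":0,"az":0,"fingers":1},{"dx":0,"dy":-0.001,"dz":0.21,"ax":0,"ay":0,"az":0,"fingers":1},{"dx":0,"dy":-0.001,"dz":0.23,"ax":0,"ay":0,"az":0,"fingers":1},{"dx":0,"dy":-0.001,"dz":0.25,"ax":0,"ay":0,"az":0,"fingers":1},{"dx":0,"dy":-0.001,"dz":0.27,"ax":0,"ay":0,"az":0,"fingers":1},{"dx":0,"dy":-0.001,"dz":0.28,"ax":0,"ay":0,"az":0,"fingers":1},{"dx":0,"dy":-0.001,"dz":0.29,"ax":0,"ay":0,"az":0,"fingers":1}]' 60; python3 goal.py 428.6 -50.4 34.5 101.2
```

```text
clock: 26.15
tool_pos: [0.429, -0.0505, 0.0401]
tool_rot: [-0.306, 3.127, 0.001]
ft_force: [0.1, -0.1, -1.5]
grip_width: 0.568
d [0.0009 0.0005 0.014 ] a [ 0.0011  0.0004 -0.0006] | at [429.  -50.5  40.1] z-axis [ 0.     0.001 -1.   ] t 26.15 grip 0.568 F [ 0.1 -0.1 -1.5]
```

```bash
python3 -m inch '[{"dx":0,"dy":0,"dz":0.007,"ax":0,"ay":0,"az":0,"fingers":1},{"dx":0,"dy":0,"dz":0.013,"ax":0,"ay":0,"az":0,"fingers":1},{"dx":0,"dy":0,"dz":0.013,"ax":0,"ay":0,"az":0,"fingers":1},{"dx":0,"dy":0,"dz":0.013,"ax":0,"ay":0,"az":0,"fingers":1},{"dx":0,"dy":0,"dz":0.013,"ax":0,"ay":0,"az":0,"fingers":1},{"dx":0,"dy":0,"dz":0.013,"ax":0,"ay":0,"az":0,"fingers":-0.5},{"dx":0,"dy":0,"dz":0.013,"ax":0,"ay":0,"az":0,"fingers":-0.5},{"dx":0,"dy":0,"dz":0.013,"ax":0,"ay":0,"az":0,"fingers":-0.5},{"dx":0,"dy":0,"dz":0.013,"ax":0,"ay":0,"az":0,"fingers":-0.5},{"dx":0,"dy":0,"dz":0.013,"ax":0,"ay":0,"az":0,"fingers":-0.5}]' 60; python3 -m inch '[{"dx":0,"dy":0,"dz":-0.03,"ax":0,"ay":0,"az":0,"fingers":-0.5},{"dx":0,"dy":0,"dz":-0.08,"ax":0,"ay":0,"az":0,"fingers":-0.5},{"dx":0,"dy":0,"dz":-0.15,"ax":0,"ay":0,"az":0,"fingers":-0.5},{"dx":0,"dy":0,"dz":-0.22,"ax":0,"ay":0,"az":0,"fingers":-0.5},{"dx":0,"dy":0,"dz":-0.29,"ax":0,"ay":0,"az":0,"fingers":-0.5},{"dx":0,"dy":0,"dz":-0.34,"ax":0,"ay":0,"az":0,"fingers":-0.5},{"dx":0,"dy":0,"dz":-0.37,"ax":0,"ay":0,"az":0,"fingers":-0.5},{"dx":0,"dy":0,"dz":-0.37,"ax":0,"ay":0,"az":0,"fingers":-0.5},{"dx":0,"dy":0,"dz":-0.37,"ax":0,"ay":0,"az":0,"fingers":-0.5},{"dx":0,"dy":0,"dz":-0.37,"ax":0,"ay":0,"az":0,"fingers":-0.5}]' 60;  python3 - <<'E'
from rect import *
from goal import goal
im,d,k=snap('wrist','w8.png'); P=cloud(d,k); print('brd',rect(P,.038,.053,.37,.49,-.12,.02,True)); print('angles',rect(P,.073,.087,.35,.5,-.13,.03))
im,d,k=snap('top','t8.png'); P=cloud(d,k); print('b2',rect(P,.007,.02,.38,.52,.31,.44,True))
goal(447.5,376,180,84)
E
```

```text
clock: 27.15
tool_pos: [0.4289, -0.0505, 0.0351]
tool_rot: [-0.306, 3.127, 0.001]
ft_force: [0.4, -0.3, 0.2]
grip_width: 0.754
clock: 28.15
tool_pos: [0.4285, -0.0505, 0.1819]
tool_rot: [0.306, -3.125, -0.002]
ft_force: [-0.3, 0.0, 0.3]
grip_width: 0.746
brd (array([434. , -44.7]), array([ 59.2, 105.7]), 8.6, 'z 45.5', np.int64(6633))
angles (array([427.9, -49.3]), array([ 64.1, 104.5]), 11.1, 'z 79.4', np.int64(1337))
b2 (array([447.1, 373.7]), array([50.8, 87.6]), -8.2, 'z 13.3', np.int64(434))
d [-0.2535  1.0369  0.0061] a [ 0.0017 -0.0032  0.5999] | at [428.5 -50.5 182.1] z-axis [-0.002  0.001 -1.   ] t 28.25 grip 0.75 F [-0.1  0.4  0.3]
```

View pics/w8.png

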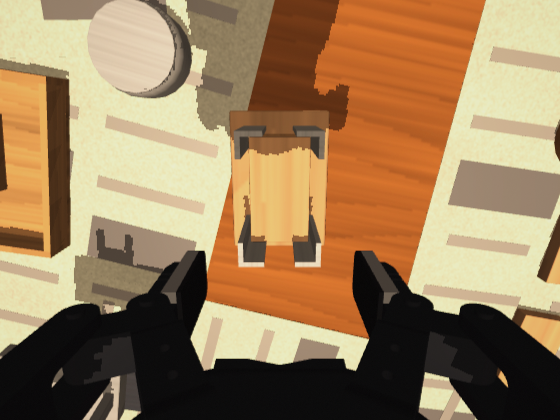

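The board lies flat in the pocket, at (280,190) with its top 45.5 mm up. Now the second one.

```bash
python3 -m inch '[{"dx":-0.01,"dy":0.05,"dz":0,"ax":0,"ay":0,"az":0,"fingers":-1},{"dx":-0.03,"dy":0.14,"dz":0,"ax":0,"ay":0,"az":0,"fingers":-1},{"dx":-0.06,"dy":0.25,"dz":0,"ax":0,"ay":0,"az":0,"fingers":-1},{"dx":-0.09,"dy":0.36,"dz":0,"ax":0,"ay":0,"az":0,"fingers":-1},{"dx":-0.12,"dy":0.47,"dz":0,"ax":0,"ay":0,"az":0,"fingers":-1},{"dx":-0.14,"dy":0.58,"dz":0,"ax":0,"ay":0,"az":0,"fingers":-1},{"dx":-0.17,"dy":0.69,"dz":0,"ax":0,"ay":0,"az":0,"fingers":-1},{"dx":-0.2,"dy":0.79,"dz":0,"ax":0,"ay":0,"az":0,"fingers":-1},{"dx":-0.22,"dy":0.85,"dz":0,"ax":0,"ay":0,"az":0,"fingers":-1},{"dx":-0.22,"dy":0.88,"dz":0,"ax":0,"ay":0,"az":0,"fingers":-1}]' 60; python3 goal.py 447.5 375 180 83.5
```

```text
clock: 29.25
tool_pos: [0.4466, 0.3137, 0.182]
tool_rot: [0.309, -3.125, 0.0]
ft_force: [0.2, -0.3, -0.4]
grip_width: 0.998
d [-0.0322  0.1499  0.0048] a [-6.000e-04 -3.100e-03  6.211e-01] | at [446.6 313.7 182. ] z-axis [-0.002 -0.    -1.   ] t 29.25 grip 0.998 F [ 0.2 -0.3 -0.4]
```

```bash
python3 -m inch '[{"dx":-0.01,"dy":0.05,"dz":0,"ax":0,"ay":0,"az":0.15,"fingers":-1},{"dx":-0.02,"dy":0.1,"dz":0,"ax":0,"ay":0,"az":0.3,"fingers":-1},{"dx":-0.032,"dy":0.14,"dz":0.005,"ax":0,"ay":0,"az":0.45,"fingers":-1},{"dx":-0.032,"dy":0.15,"dz":0.005,"ax":0,"ay":0,"az":0.55,"fingers":-1},{"dx":-0.032,"dy":0.15,"dz":0.005,"ax":0,"ay":0,"az":0.62,"fingers":-1},{"dx":-0.032,"dy":0.15,"dz":0.005,"ax":0,"ay":0,"az":0.62,"fingers":-1},{"dx":-0.032,"dy":0.15,"dz":0.005,"ax":0,"ay":0,"az":0.62,"fingers":-1},{"dx":-0.032,"dy":0.15,"dz":0.005,"ax":0,"ay":0,"az":0.62,"fingers":-1},{"dx":-0.032,"dy":0.15,"dz":0.005,"ax":0,"ay":0,"az":0.62,"fingers":-1},{"dx":-0.032,"dy":0.15,"dz":0.005,"ax":0,"ay":0,"az":0.62,"fingers":-1}]' 60;  python3 - <<'E'
from rect import *
from goal import goal
im,d,k=snap('wrist','w9.png'); P=cloud(d,k); print(rect(P,.007,.02,.37,.53,.31,.44,True)); 
goal(447,375,1.5,83.5)
E
```

```text
clock: 30.25
tool_pos: [0.4479, 0.373, 0.1814]
tool_rot: [0.18, 3.136, 0.001]
ft_force: [0.3, -0.7, -0.1]
grip_width: 0.996
(array([445.4, 376.2]), array([50. , 89.7]), -6.6, 'z 13.6', np.int64(5192))
d [0.0028 0.0043 0.4497] a [ 0.0013 -0.0001 -0.0026] | at [447.9 373.  181.4] z-axis [ 0.     0.001 -1.   ] t 30.3 grip 1.002 F [ 0.8  0.2 -0. ]
```

View pics/w9.png

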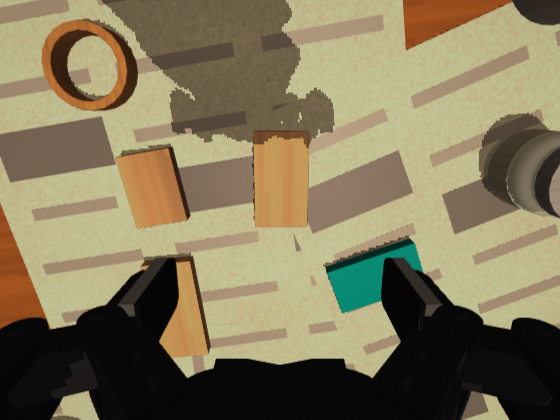

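```bash
python3 -m inch '[{"dx":0.005,"dy":0.006,"dz":0.05,"ax":0,"ay":0,"az":0,"fingers":-1},{"dx":0.005,"dy":0.006,"dz":0.12,"ax":0,"ay":0,"az":0,"fingers":-1},{"dx":0.005,"dy":0.006,"dz":0.2,"ax":0,"ay":0,"az":0,"fingers":-1},{"dx":0.005,"dy":0.006,"dz":0.28,"ax":0,"ay":0,"az":0,"fingers":-1},{"dx":0.005,"dy":0.006,"dz":0.36,"ax":0,"ay":0,"az":0,"fingers":-1},{"dx":0.005,"dy":0.006,"dz":0.4,"ax":0,"ay":0,"az":0,"fingers":-1},{"dx":0.005,"dy":0.006,"dz":0.43,"ax":0,"ay":0,"az":0,"fingers":-1},{"dx":0.005,"dy":0.006,"dz":0.445,"ax":0,"ay":0,"az":0,"fingers":-1},{"dx":0.005,"dy":0.006,"dz":0.449,"ax":0,"ay":0,"az":0,"fingers":-1},{"dx":0.005,"dy":0.006,"dz":0.449,"ax":0,"ay":0,"az":0,"fingers":-1}]' 60 ; python3 goal.py 446.2 375.7 1.5 83.4; python3 -m inch '[{"dx":0,"dy":0,"dz":0,"ax":0,"ay":0,"az":0,"fingers":1},{"dx":0,"dy":0,"dz":0,"ax":0,"ay":0,"az":0,"fingers":1},{"dx":0,"dy":0,"dz":0,"ax":0,"ay":0,"az":0,"fingers":1},{"dx":0,"dy":0,"dz":0,"ax":0,"ay":0,"az":0,"fingers":1},{"dx":0,"dy":0,"dz":0,"ax":0,"ay":0,"az":0,"fingers":1},{"dx":0,"dy":0,"dz":0,"ax":0,"ay":0,"az":0,"fingers":1},{"dx":0,"dy":0,"dz":0,"ax":0,"ay":0,"az":0,"fingers":1},{"dx":0,"dy":0,"dz":0,"ax":0,"ay":0,"az":0,"fingers":1},{"dx":0,"dy":0,"dz":0,"ax":0,"ay":0,"az":0,"fingers":1},{"dx":0,"dy":0,"dz":0,"ax":0,"ay":0,"az":0,"fingers":1}]' 60; python3 -m inch '[{"dx":0,"dy":0,"dz":-0.03,"ax":0,"ay":0,"az":0,"fingers":1},{"dx":0,"dy":0,"dz":-0.08,"ax":0,"ay":0,"az":0,"fingers":1},{"dx":0,"dy":0,"dz":-0.15,"ax":0,"ay":0,"az":0,"fingers":1},{"dx":0,"dy":0,"dz":-0.24,"ax":0,"ay":0,"az":0,"fingers":1},{"dx":0,"dy":0,"dz":-0.3,"ax":0,"ay":0,"az":0,"fingers":1},{"dx":0,"dy":0,"dz":-0.36,"ax":0,"ay":0,"az":0,"fingers":1},{"dx":0,"dy":0,"dz":-0.39,"ax":0,"ay":0,"az":0,"fingers":1},{"dx":0,"dy":0,"dz":-0.39,"ax":0,"ay":0,"az":0,"fingers":1},{"dx":0,"dy":0,"dz":-0.39,"ax":0,"ay":0,"az":0,"fingers":1},{"dx":0,"dy":0,"dz":-0.39,"ax":0,"ay":0,"az":0,"fingers":1}]' 60; python3 goal.py 428.6 -50.4 157 101.2
```

```text
clock: 31.3
tool_pos: [0.4465, 0.3762, 0.0025]
tool_rot: [0.18, 3.136, 0.002]
ft_force: [-0.2, 0.3, -0.3]
grip_width: 0.999
d [ 0.0007 -0.0012  0.0024] a [0.0026 0.0012 0.0009] | at [446.5 376.2   2.5] z-axis [ 0.001  0.001 -1.   ] t 31.3 grip 0.999 F [-0.2  0.3 -0.3]
clock: 32.3
tool_pos: [0.4467, 0.3763, 0.0028]
tool_rot: [0.18, 3.135, 0.003]
ft_force: [-0.0, -1.4, 5.8]
grip_width: 0.567
clock: 33.3
tool_pos: [0.4457, 0.3754, 0.1561]
tool_rot: [-0.18, -3.135, 0.002]
ft_force: [0.4, -0.4, -0.2]
grip_width: 0.564
d [-0.0795 -1.0623 -0.0011] a [-0.0017 -0.0037 -0.6207] | at [445.7 375.4 156.1] z-axis [-0.002 -0.001 -1.   ] t 33.3 grip 0.564 F [ 0.4 -0.4 -0.2]
```

```bash
python3 -m inch '[{"dx":0,"dy":-0.05,"dz":0,"ax":0,"ay":0,"az":0,"fingers":1},{"dx":-0.01,"dy":-0.14,"dz":0,"ax":0,"ay":0,"az":0,"fingers":1},{"dx":-0.02,"dy":-0.25,"dz":0,"ax":0,"ay":0,"az":0,"fingers":1},{"dx":-0.03,"dy":-0.36,"dz":0,"ax":0,"ay":0,"az":0,"fingers":1},{"dx":-0.04,"dy":-0.47,"dz":0,"ax":0,"ay":0,"az":0,"fingers":1},{"dx":-0.05,"dy":-0.58,"dz":0,"ax":0,"ay":0,"az":0,"fingers":1},{"dx":-0.06,"dy":-0.69,"dz":0,"ax":0,"ay":0,"az":0,"fingers":1},{"dx":-0.07,"dy":-0.79,"dz":0,"ax":0,"ay":0,"az":0,"fingers":1},{"dx":-0.07,"dy":-0.86,"dz":0,"ax":0,"ay":0,"az":0,"fingers":1},{"dx":-0.07,"dy":-0.9,"dz":0,"ax":0,"ay":0,"az":0,"fingers":1}]' 60; python3 goal.py 428.6 -50.4 157 101.2
```

```text
clock: 34.3
tool_pos: [0.4319, 0.0129, 0.1565]
tool_rot: [-0.183, -3.135, -0.0]
ft_force: [0.2, -0.2, -0.6]
grip_width: 0.566
d [-0.0103 -0.1581 -0.0013] a [ 6.000e-04 -3.200e-03 -6.245e-01] | at [431.9  12.9 156.5] z-axis [-0.002  0.    -1.   ] t 34.3 grip 0.566 F [ 0.2 -0.2 -0.6]
```

```bash
python3 -m inch '[{"dx":0,"dy":-0.05,"dz":0,"ax":0,"ay":0,"az":-0.1,"fingers":1},{"dx":0,"dy":-0.1,"dz":0,"ax":0,"ay":0,"az":-0.25,"fingers":1},{"dx":-0.01,"dy":-0.14,"dz":0,"ax":0,"ay":0,"az":-0.4,"fingers":1},{"dx":-0.01,"dy":-0.158,"dz":0,"ax":0,"ay":0,"az":-0.52,"fingers":1},{"dx":-0.01,"dy":-0.158,"dz":0,"ax":0,"ay":0,"az":-0.6,"fingers":1},{"dx":-0.01,"dy":-0.158,"dz":0,"ax":0,"ay":0,"az":-0.624,"fingers":1},{"dx":-0.01,"dy":-0.158,"dz":0,"ax":0,"ay":0,"az":-0.624,"fingers":1},{"dx":-0.01,"dy":-0.158,"dz":0,"ax":0,"ay":0,"az":-0.624,"fingers":1},{"dx":-0.01,"dy":-0.158,"dz":0,"ax":0,"ay":0,"az":-0.624,"fingers":1},{"dx":-0.01,"dy":-0.158,"dz":0,"ax":0,"ay":0,"az":-0.624,"fingers":1}]' 60; python3 held.py .158 .176; python3 goal.py 428.6 -50.4 48.8 101.2
```

```text
clock: 35.3
tool_pos: [0.4295, -0.0482, 0.1575]
tool_rot: [0.309, -3.126, -0.001]
ft_force: [0.5, -0.4, -0.9]
grip_width: 0.566
near end X -44.0 -> centre X 1.0; mid Y 2.6; width 48.3; yaw err 0.2 deg z 0.1682707423852377
d [ 0.0034 -0.0051  0.2717] a [0.001  0.0003 0.0035] | at [429.5 -48.2 157.5] z-axis [ 0.     0.001 -1.   ] t 35.35 grip 0.564 F [-0.5 -0.8 -0.3]
```

```bash
python3 -m inch '[{"dx":0.0034,"dy":-0.005,"dz":0.04,"ax":0,"ay":0,"az":0.0035,"fingers":1},{"dx":0.0034,"dy":-0.005,"dz":0.1,"ax":0,"ay":0,"az":0.0035,"fingers":1},{"dx":0.0034,"dy":-0.005,"dz":0.14,"ax":0,"ay":0,"az":0.0035,"fingers":1},{"dx":0.0034,"dy":-0.005,"dz":0.17,"ax":0,"ay":0,"az":0.0035,"fingers":1},{"dx":0.0034,"dy":-0.005,"dz":0.19,"ax":0,"ay":0,"az":0.0035,"fingers":1},{"dx":0.0034,"dy":-0.005,"dz":0.21,"ax":0,"ay":0,"az":0.0035,"fingers":1},{"dx":0.0034,"dy":-0.005,"dz":0.23,"ax":0,"ay":0,"az":0.0035,"fingers":1},{"dx":0.0034,"dy":-0.005,"dz":0.24,"ax":0,"ay":0,"az":0.0035,"fingers":1},{"dx":0.0034,"dy":-0.005,"dz":0.25,"ax":0,"ay":0,"az":0.0035,"fingers":1},{"dx":0.0034,"dy":-0.005,"dz":0.26,"ax":0,"ay":0,"az":0.0035,"fingers":1}]' 60; python3 goal.py 428.6 -50.4 48.8 101.2
```

```text
clock: 36.35
tool_pos: [0.4288, -0.0505, 0.0535]
tool_rot: [-0.306, 3.126, 0.001]
ft_force: [-0.1, -0.6, -0.6]
grip_width: 0.562
d [0.0003 0.0004 0.0117] a [ 0.0008  0.0012 -0.0001] | at [428.8 -50.5  53.5] z-axis [ 0.     0.001 -1.   ] t 36.35 grip 0.562 F [-0.1 -0.6 -0.6]
```

```bash
python3 -m inch '[{"dx":0,"dy":0,"dz":0.007,"ax":0,"ay":0,"az":0,"fingers":1},{"dx":0,"dy":0,"dz":0.011,"ax":0,"ay":0,"az":0,"fingers":1},{"dx":0,"dy":0,"dz":0.011,"ax":0,"ay":0,"az":0,"fingers":1},{"dx":0,"dy":0,"dz":0.011,"ax":0,"ay":0,"az":0,"fingers":1},{"dx":0,"dy":0,"dz":0.011,"ax":0,"ay":0,"az":0,"fingers":1},{"dx":0,"dy":0,"dz":0.011,"ax":0,"ay":0,"az":0,"fingers":-0.5},{"dx":0,"dy":0,"dz":0.011,"ax":0,"ay":0,"az":0,"fingers":-0.5},{"dx":0,"dy":0,"dz":0.011,"ax":0,"ay":0,"az":0,"fingers":-0.5},{"dx":0,"dy":0,"dz":0.011,"ax":0,"ay":0,"az":0,"fingers":-0.5},{"dx":0,"dy":0,"dz":0.011,"ax":0,"ay":0,"az":0,"fingers":-0.5}]' 60; python3 -m inch '[{"dx":0,"dy":0,"dz":-0.03,"ax":0,"ay":0,"az":0,"fingers":-0.5},{"dx":0,"dy":0,"dz":-0.08,"ax":0,"ay":0,"az":0,"fingers":-0.5},{"dx":0,"dy":0,"dz":-0.15,"ax":0,"ay":0,"az":0,"fingers":-0.5},{"dx":0,"dy":0,"dz":-0.22,"ax":0,"ay":0,"az":0,"fingers":-0.5},{"dx":0,"dy":0,"dz":-0.29,"ax":0,"ay":0,"az":0,"fingers":-0.5},{"dx":0,"dy":0,"dz":-0.36,"ax":0,"ay":0,"az":0,"fingers":-0.5},{"dx":0,"dy":0,"dz":-0.4,"ax":0,"ay":0,"az":0,"fingers":-0.5},{"dx":0,"dy":0,"dz":-0.4,"ax":0,"ay":0,"az":0,"fingers":-0.5},{"dx":0,"dy":0,"dz":-0.4,"ax":0,"ay":0,"az":0,"fingers":-0.5},{"dx":0,"dy":0,"dz":-0.4,"ax":0,"ay":0,"az":0,"fingers":-0.5}]' 60;  python3 - <<'E'
from rect import *
from goal import goal
im,d,k=snap('wrist','w10.png'); P=cloud(d,k); print('brd',rect(P,.052,.067,.37,.49,-.12,.02,True)); print('angles',rect(P,.073,.087,.35,.5,-.13,.03))
im,d,k=snap('top','t10.png'); P=cloud(d,k)
m=(P[:,:,2]>.16)&(P[:,:,0]>.5)&(P[:,:,0]<.75)&(P[:,:,1]>-.3)&(P[:,:,1]<-.12)
v,u=np.nonzero(m); print(len(u)); 
for a,b in [(.17,.19),(.19,.205),(.205,.222),(.222,.235)]:
    q=P[m&(P[:,:,2]>a)&(P[:,:,2]<b)]; print(a,len(q), (np.median(q,0)*1000).round(0), (q.min(0)*1000).round(0),(q.max(0)*1000).round(0))
cv2.imwrite('pics/t10c.png',cv2.resize(cv2.convertScaleAbs(im[150:240,300:440,::-1],alpha=1.6),None,fx=5,fy=5,interpolation=cv2.INTER_CUBIC))
E
```

```text
clock: 37.35
tool_pos: [0.4286, -0.0505, 0.0491]
tool_rot: [-0.307, 3.127, 0.001]
ft_force: [-0.1, 0.2, 0.8]
grip_width: 0.749
clock: 38.35
tool_pos: [0.4281, -0.0505, 0.2081]
tool_rot: [0.306, -3.125, -0.001]
ft_force: [1.4, 0.4, -0.3]
grip_width: 0.75
brd (array([439.7, -45. ]), array([ 59.3, 115.5]), 10.9, 'z 59.5', np.int64(6132))
angles (array([427.7, -49.3]), array([ 64.1, 104.2]), 11.2, 'z 79.3', np.int64(1088))
347
0.17 172 [ 617. -175.  181.] [ 580. -229.  171.] [ 671. -147.  190.]
0.19 72 [ 656. -184.  196.] [ 570. -205.  190.] [ 681. -170.  205.]
0.205 35 [ 587. -180.  212.] [ 566. -206.  206.] [ 607. -171.  222.]
0.222 54 [ 596. -186.  228.] [ 587. -198.  222.] [ 608. -175.  234.]
```

View pics/w10.png

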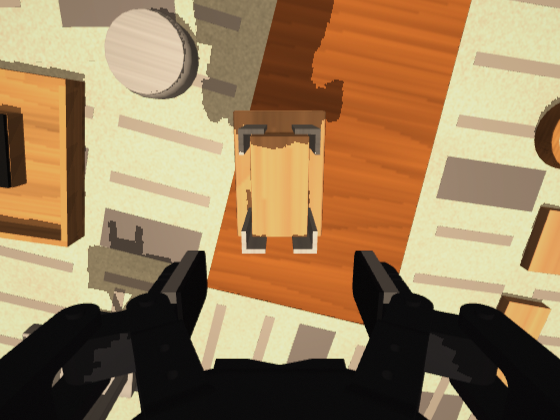

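View pics/t10c.png

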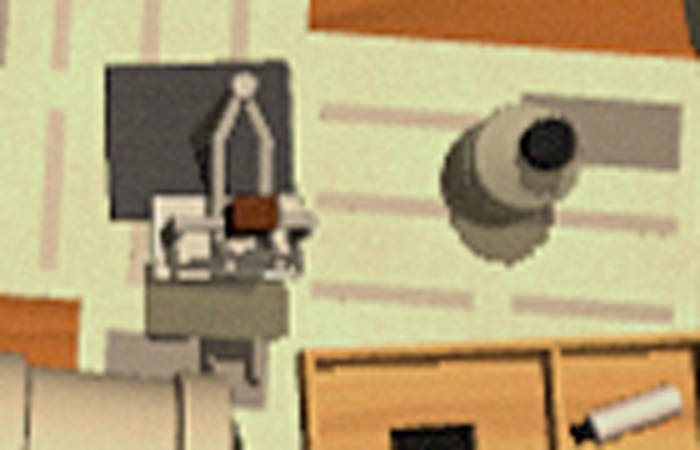

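All boards are stacked: the top one lies flat at (280,190), 59.5 mm high. In the crop the plate's grip is at (253,213), the prongs at x=217 and 268, and the post top at (244,83). I'll hover above the plate for a close look.

```bash
python3 goal.py 560 -186 300 93; python3 -c "
from h import *; print(bot.observe()['joints'].round(2))"
```

```text
d [-0.2573 -0.396  -0.2305] a [ 0.002  -0.003   0.2862] | at [428.1 -50.5 208.1] z-axis [-0.002  0.001 -1.   ] t 38.45 grip 0.751 F [ 0.5 -0.5 -1.2]
[-0.12 -0.2  -0.14  1.63  0.   -0.31]
```

```bash
python3 -m inch '[{"dx":0,"dy":0,"dz":-0.1,"ax":0,"ay":0,"az":0,"fingers":-0.5},{"dx":0,"dy":-0.03,"dz":-0.19,"ax":0,"ay":0,"az":0,"fingers":-0.5},{"dx":-0.05,"dy":-0.1,"dz":-0.23,"ax":0,"ay":0,"az":0.06,"fingers":-0.5},{"dx":-0.11,"dy":-0.17,"dz":-0.23,"ax":0,"ay":0,"az":0.15,"fingers":-0.5},{"dx":-0.17,"dy":-0.26,"dz":-0.23,"ax":0,"ay":0,"az":0.23,"fingers":-0.5},{"dx":-0.22,"dy":-0.34,"dz":-0.23,"ax":0,"ay":0,"az":0.286,"fingers":-0.5},{"dx":-0.257,"dy":-0.396,"dz":-0.23,"ax":0,"ay":0,"az":0.286,"fingers":-0.5},{"dx":-0.257,"dy":-0.396,"dz":-0.23,"ax":0,"ay":0,"az":0.286,"fingers":-0.5},{"dx":-0.257,"dy":-0.396,"dz":-0.23,"ax":0,"ay":0,"az":0.286,"fingers":-0.5},{"dx":-0.257,"dy":-0.396,"dz":-0.23,"ax":0,"ay":0,"az":0.286,"fingers":-0.5}]' 60; python3 - <<'E'
from h import *
from goal import goal
im,d,k=snap('wrist','w11.png'); np.savez('/tmp/w11.npz',im=im,d=d,T=k[0],k=k[1:]); print(pix(k,[.596,-.186,.228]))
im,d,k=snap('scene','s11.png'); u,v=map(int,pix(k,[.596,-.186,.18])); print(u,v)
cv2.imwrite('pics/s11c.png',cv2.resize(im[max(0,v-70):v+80,max(0,u-80):u+100,::-1],None,fx=4,fy=4,interpolation=cv2.INTER_CUBIC))
goal(596,-186,300,94)
E
```

```text
clock: 39.45
tool_pos: [0.5597, -0.1855, 0.301]
tool_rot: [0.083, -3.14, -0.001]
ft_force: [1.0, 0.4, -0.3]
grip_width: 0.745
(np.float64(273.61021780333533), np.float64(265.06000644103096))
195 195
d [-0.0907 -0.0065  0.0041] a [ 0.0008  0.0013 -0.0334] | at [ 559.6 -185.3  301.6] z-axis [ 0.001  0.    -1.   ] t 39.55 grip 0.749 F [-0.1  0.9  0.7]
```

View pics/w11.png

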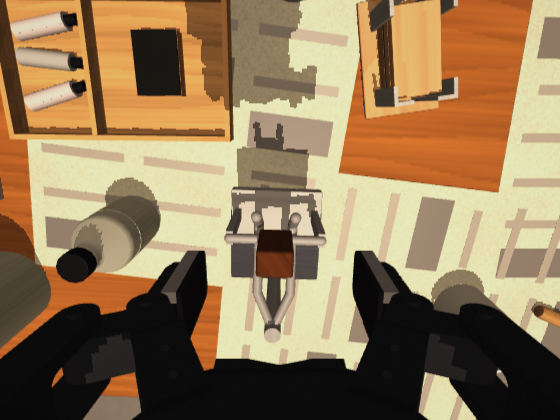

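View pics/s11c.png

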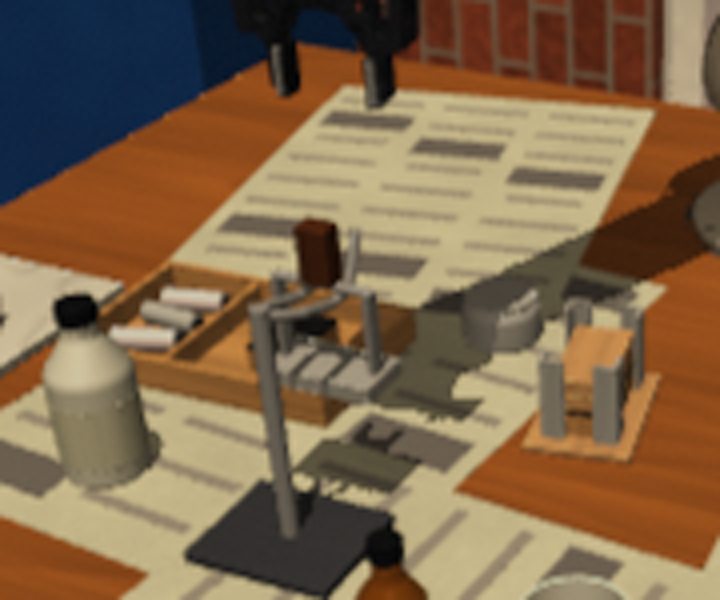

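The wrist picture shows the grip at (275,254), the crossbar running from (232,240) to (323,240), the two hook tips at (256,218) and (295,217), and the post top at (272,332). I'll measure these from the depth.

```bash
python3 - <<'E'
from rect import *
z=np.load('/tmp/w11.npz'); P=cloud(z['d'],(z['T'],*z['k'])); im=z['im'].astype(int)
box=(.52,.65,-.25,-.12)
print('grip top',rect(P,.2225,.236,.57,.63,-.22,-.15,True))
# bar ends: pixels rows 230-250 left/right of grip
def fit(u0,u1,v0,v1,lo,hi):
    S=P[v0:v1,u0:u1].reshape(-1,3); S=S[(S[:,2]>lo)&(S[:,2]<hi)]; return S
S=np.vstack([fit(228,250,230,250,.175,.192),fit(300,325,230,250,.175,.192)])
c,a=np.polyfit(S[:,1],S[:,0],1); print('bar slope deg',np.degrees(np.arctan(c)),'n',len(S),'centre x at y=-.186',c*-.186+a,'y range',S[:,1].min(),S[:,1].max(),'ztop',np.percentile(S[:,2],95))
for n,b in dict(tipL=(250,262,210,224),tipR=(288,302,210,224)).items():
    S=fit(*b,.195,.225); print(n,np.median(S,0).round(4) if len(S) else None,S[:,2].max() if len(S) else '',len(S))
S=fit(262,282,324,340,.15,.23); print('post',np.median(S,0).round(4))
print('slab front edge'); S=fit(228,326,185,196,.1,.125); 
e=[]
for u in range(235,320,6):
    col=P[180:200,u]; ok=np.where((col[:,2]>.108)&(col[:,2]<.122))[0]
    if len(ok): e.append(col[ok[0]])
e=np.array(e); pf=np.polyfit(e[:,1],e[:,0],1); print('slope',np.degrees(np.arctan(pf[0])),'x at mid',pf[0]*-.186+pf[1],'z',np.median(e[:,2]))
S=fit(225,330,183,232,.105,.122); print('slab y',np.percentile(S[:,1],[1,99]))
E
```

```text
grip top (array([ 595.5, -185.5]), array([20.4, 25.8]), -88.7, 'z 227.0', np.int64(1042))
bar slope deg -1.067676709295942 n 528 centre x at y=-.186 0.5946467717830112 y range -0.2242523943054988 -0.1448246382362054 ztop 0.18365873983099304
tipL [ 0.5669 -0.1997  0.2119] 0.21434831267445267 119
tipR [ 0.5664 -0.1727  0.212 ] 0.21430711972026392 117
post [ 0.6705 -0.1842  0.1991]
slab front edge
slope -0.9947075286868415 x at mid 0.570717027754563 z 0.11096820053807982
slab y [-0.22904562 -0.14204177]
```

```bash
python3 -m inch '[{"dx":-0.05,"dy":-0.003,"dz":0,"ax":0,"ay":0,"az":0.068,"fingers":-0.5},{"dx":-0.091,"dy":-0.006,"dz":0,"ax":0,"ay":0,"az":0.068,"fingers":-0.5},{"dx":-0.091,"dy":-0.006,"dz":0,"ax":0,"ay":0,"az":0.068,"fingers":-0.5},{"dx":-0.091,"dy":-0.006,"dz":0.05,"ax":0,"ay":0,"az":0.068,"fingers":-0.5},{"dx":-0.091,"dy":-0.006,"dz":0.1,"ax":0,"ay":0,"az":0.068,"fingers":-0.5},{"dx":-0.091,"dy":-0.006,"dz":0.14,"ax":0,"ay":0,"az":0.068,"fingers":-0.5},{"dx":-0.091,"dy":-0.006,"dz":0.16,"ax":0,"ay":0,"az":0.068,"fingers":-0.5},{"dx":-0.091,"dy":-0.006,"dz":0.17,"ax":0,"ay":0,"az":0.068,"fingers":-0.5},{"dx":-0.091,"dy":-0.006,"dz":0.17,"ax":0,"ay":0,"az":0.068,"fingers":-0.5},{"dx":-0.091,"dy":-0.006,"dz":0.17,"ax":0,"ay":0,"az":0.068,"fingers":-0.5}]' 60; python3 goal.py 596 -185.7 190 91.1; python3 - <<'E'
from h import *
snap('wrist','w12.png'); im,d,k=snap('scene'); u,v=map(int,pix(k,[.596,-.186,.2]))
cv2.imwrite('pics/s12c.png',cv2.resize(im[max(0,v-70):v+60,max(0,u-80):u+80,::-1],None,fx=4,fy=4,interpolation=cv2.INTER_CUBIC))
E
```

```text
clock: 40.55
tool_pos: [0.5967, -0.1865, 0.2341]
tool_rot: [-0.029, 3.14, 0.0]
ft_force: [-0.6, -0.3, 0.8]
grip_width: 0.747
d [0.0019 0.002  0.1101] a [ 0.0004  0.0024 -0.0013] | at [ 596.7 -186.5  234.1] z-axis [ 0.001  0.    -1.   ] t 40.55 grip 0.747 F [-0.6 -0.3  0.8]
```

View pics/w12.png

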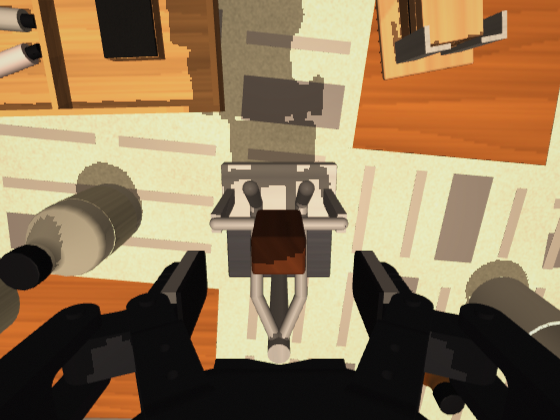

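View pics/s12c.png

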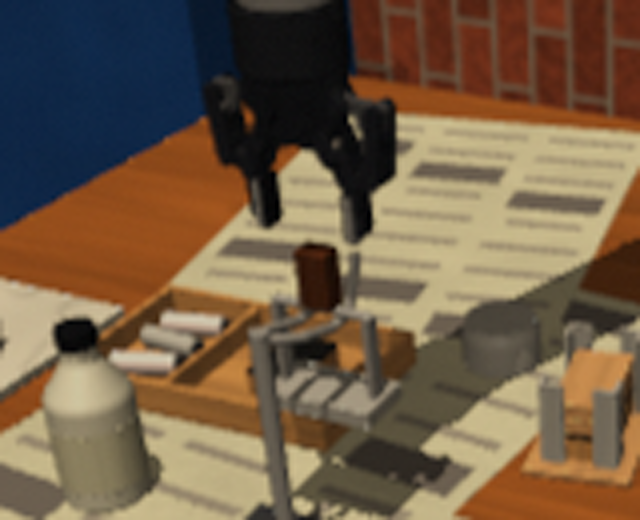

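The grip at (278,240) sits centred between the fingers, which are at 190 and 370. I'll go down and close.

```bash
python3 -m inch '[{"dx":0.002,"dy":0.002,"dz":0.02,"ax":0,"ay":0,"az":0,"fingers":-0.5},{"dx":0.002,"dy":0.002,"dz":0.04,"ax":0,"ay":0,"az":0,"fingers":-0.5},{"dx":0.002,"dy":0.002,"dz":0.06,"ax":0,"ay":0,"az":0,"fingers":-0.5},{"dx":0.002,"dy":0.002,"dz":0.08,"ax":0,"ay":0,"az":0,"fingers":-0.5},{"dx":0.002,"dy":0.002,"dz":0.09,"ax":0,"ay":0,"az":0,"fingers":-0.5},{"dx":0.002,"dy":0.002,"dz":0.1,"ax":0,"ay":0,"az":0,"fingers":-0.5},{"dx":0.002,"dy":0.002,"dz":0.107,"ax":0,"ay":0,"az":0,"fingers":-0.5},{"dx":0.002,"dy":0.002,"dz":0.11,"ax":0,"ay":0,"az":0,"fingers":-0.5},{"dx":0.002,"dy":0.002,"dz":0.11,"ax":0,"ay":0,"az":0,"fingers":-0.5},{"dx":0.002,"dy":0.002,"dz":0.11,"ax":0,"ay":0,"az":0,"fingers":-0.5}]' 60; python3 goal.py 596 -185.7 190 91.1; python3 -m inch '[{"dx":0,"dy":0,"dz":0,"ax":0,"ay":0,"az":0,"fingers":1},{"dx":0,"dy":0,"dz":0,"ax":0,"ay":0,"az":0,"fingers":1},{"dx":0,"dy":0,"dz":0,"ax":0,"ay":0,"az":0,"fingers":1},{"dx":0,"dy":0,"dz":0,"ax":0,"ay":0,"az":0,"fingers":1},{"dx":0,"dy":0,"dz":0,"ax":0,"ay":0,"az":0,"fingers":1},{"dx":0,"dy":0,"dz":0,"ax":0,"ay":0,"az":0,"fingers":1},{"dx":0,"dy":0,"dz":0,"ax":0,"ay":0,"az":0,"fingers":1},{"dx":0,"dy":0,"dz":0,"ax":0,"ay":0,"az":0,"fingers":1},{"dx":0,"dy":0,"dz":0,"ax":0,"ay":0,"az":0,"fingers":1},{"dx":0,"dy":0,"dz":0,"ax":0,"ay":0,"az":0,"fingers":1}]' 80; python3 -c "
from h import *
im,d,k=snap('scene'); u,v=map(int,pix(k,[.596,-.186,.2]))
cv2.imwrite('pics/s13c.png',cv2.resize(im[max(0,v-70):v+60,max(0,u-80):u+80,::-1],None,fx=4,fy=4,interpolation=cv2.INTER_CUBIC))"
```

```text
clock: 41.65
tool_pos: [0.5959, -0.1857, 0.1893]
tool_rot: [-0.029, 3.141, 0.001]
ft_force: [0.2, 0.5, -0.6]
grip_width: 0.749
d [-0.0003  0.     -0.0018] a [ 0.001   0.0007 -0.0016] | at [ 595.9 -185.7  189.3] z-axis [ 0.  0. -1.] t 41.65 grip 0.749 F [ 0.2  0.5 -0.6]
clock: 42.65
tool_pos: [0.5959, -0.1858, 0.1893]
tool_rot: [-0.029, 3.141, 0.0]
ft_force: [0.4, -2.5, 5.0]
grip_width: 0.298
```

View pics/s13c.png

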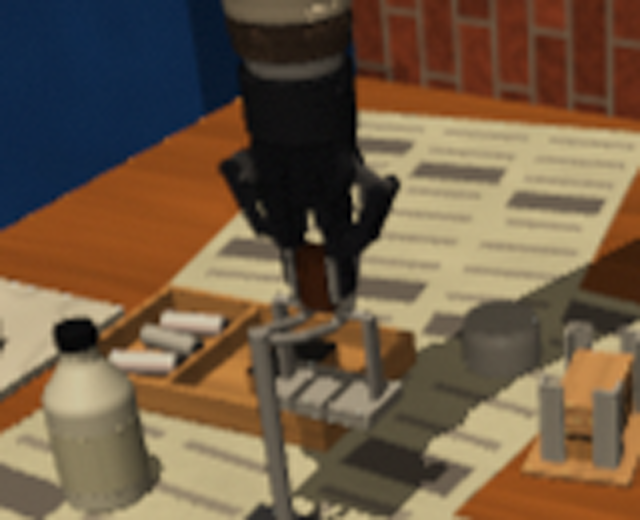

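```bash
python3 -m inch '[{"dx":0,"dy":0,"dz":-0.015,"ax":0,"ay":0,"az":0,"fingers":1},{"dx":0,"dy":0,"dz":-0.03,"ax":0,"ay":0,"az":0,"fingers":1},{"dx":0,"dy":0,"dz":-0.045,"ax":0,"ay":0,"az":0,"fingers":1},{"dx":0,"dy":0,"dz":-0.06,"ax":0,"ay":0,"az":0,"fingers":1},{"dx":0,"dy":0,"dz":-0.075,"ax":0,"ay":0,"az":0,"fingers":1},{"dx":0,"dy":0,"dz":-0.09,"ax":0,"ay":0,"az":0,"fingers":1},{"dx":0,"dy":0,"dz":-0.105,"ax":0,"ay":0,"az":0,"fingers":1},{"dx":0,"dy":0,"dz":-0.114,"ax":0,"ay":0,"az":0,"fingers":1},{"dx":0,"dy":0,"dz":-0.114,"ax":0,"ay":0,"az":0,"fingers":1},{"dx":0,"dy":0,"dz":-0.114,"ax":0,"ay":0,"az":0,"fingers":1}]' 80;  python3 -c "
from h import *
im,d,k=snap('scene'); u,v=map(int,pix(k,[.596,-.186,.2]))
cv2.imwrite('pics/s14c.png',cv2.resize(im[max(0,v-70):v+60,max(0,u-80):u+80,::-1],None,fx=4,fy=4,interpolation=cv2.INTER_CUBIC))
snap('wrist','w14.png'); from goal import goal; goal(480,-188,236,91)"
```

```text
clock: 43.7
tool_pos: [0.5958, -0.1857, 0.2345]
tool_rot: [0.029, -3.141, -0.001]
ft_force: [0.7, 0.2, -4.8]
grip_width: 0.297
d [ 0.2893 -0.0004 -0.0042] a [ 0.0015 -0.0011  0.0019] | at [ 595.7 -185.7  234.2] z-axis [-0.001  0.001 -1.   ] t 43.8 grip 0.296 F [-0.4  0.1 -4.8]
```

View pics/s14c.png

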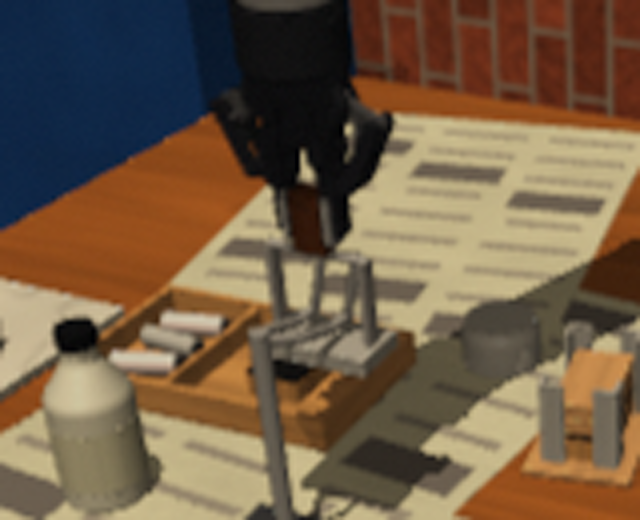

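View pics/w14.png

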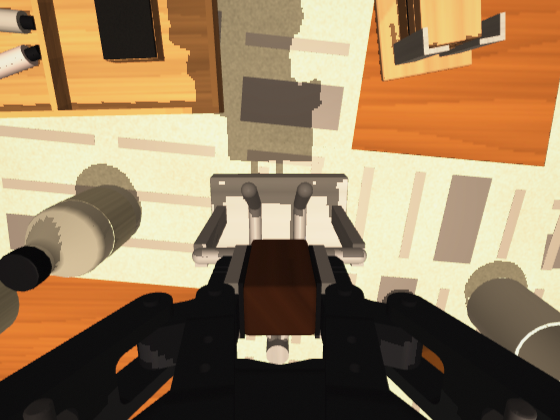

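The plate hangs free and level. The weight reads 4.8 N and the bar clears the tips. I'll take it out along the stand's -x.

```bash
python3 -m inch '[{"dx":0.02,"dy":0,"dz":0,"ax":0,"ay":0,"az":0,"fingers":1},{"dx":0.05,"dy":0,"dz":0,"ax":0,"ay":0,"az":0,"fingers":1},{"dx":0.08,"dy":0,"dz":0,"ax":0,"ay":0,"az":0,"fingers":1},{"dx":0.11,"dy":0,"dz":0,"ax":0,"ay":0,"az":0,"fingers":1},{"dx":0.14,"dy":0,"dz":0,"ax":0,"ay":0,"az":0,"fingers":1},{"dx":0.18,"dy":0,"dz":0,"ax":0,"ay":0,"az":0,"fingers":1},{"dx":0.22,"dy":0,"dz":0,"ax":0,"ay":0,"az":0,"fingers":1},{"dx":0.26,"dy":0,"dz":0,"ax":0,"ay":0,"az":0,"fingers":1},{"dx":0.29,"dy":0,"dz":0,"ax":0,"ay":0,"az":0,"fingers":1},{"dx":0.29,"dy":0,"dz":0,"ax":0,"ay":0,"az":0,"fingers":1}]' 80;  python3 goal.py 428.5 -50.3 240 11.2
```

```text
clock: 44.8
tool_pos: [0.4784, -0.1879, 0.2352]
tool_rot: [-0.028, 3.141, 0.0]
ft_force: [0.4, -0.7, -5.0]
grip_width: 0.295
d [ 0.1187  0.3461 -0.0121] a [1.0000e-03 3.0000e-04 2.7862e+00] | at [ 478.4 -187.9  235.2] z-axis [ 0.  0. -1.] t 44.8 grip 0.295 F [ 0.4 -0.7 -5. ]
```

```bash
python3 -m inch '[{"dx":0.01,"dy":0.03,"dz":0,"ax":0,"ay":0,"az":0.1,"fingers":1},{"dx":0.03,"dy":0.08,"dz":0,"ax":0,"ay":0,"az":0.2,"fingers":1},{"dx":0.05,"dy":0.14,"dz":0,"ax":0,"ay":0,"az":0.33,"fingers":1},{"dx":0.07,"dy":0.2,"dz":0,"ax":0,"ay":0,"az":0.46,"fingers":1},{"dx":0.09,"dy":0.26,"dz":0,"ax":0,"ay":0,"az":0.6,"fingers":1},{"dx":0.11,"dy":0.31,"dz":0,"ax":0,"ay":0,"az":0.73,"fingers":1},{"dx":0.119,"dy":0.34,"dz":0,"ax":0,"ay":0,"az":0.85,"fingers":1},{"dx":0.119,"dy":0.346,"dz":0,"ax":0,"ay":0,"az":0.93,"fingers":1},{"dx":0.119,"dy":0.346,"dz":0,"ax":0,"ay":0,"az":0.93,"fingers":1},{"dx":0.119,"dy":0.346,"dz":0,"ax":0,"ay":0,"az":0.93,"fingers":1}]' 80; python3 -m inch '[{"dx":0,"dy":0,"dz":0,"ax":0,"ay":0,"az":0.07,"fingers":1},{"dx":0,"dy":0,"dz":0,"ax":0,"ay":0,"az":0.2,"fingers":1},{"dx":0,"dy":0,"dz":0,"ax":0,"ay":0,"az":0.35,"fingers":1},{"dx":0,"dy":0,"dz":0,"ax":0,"ay":0,"az":0.5,"fingers":1},{"dx":0,"dy":0,"dz":0,"ax":0,"ay":0,"az":0.65,"fingers":1},{"dx":0,"dy":0,"dz":0,"ax":0,"ay":0,"az":0.8,"fingers":1},{"dx":0,"dy":0,"dz":0,"ax":0,"ay":0,"az":0.9,"fingers":1},{"dx":0,"dy":0,"dz":0,"ax":0,"ay":0,"az":0.93,"fingers":1},{"dx":0,"dy":0,"dz":0,"ax":0,"ay":0,"az":0.93,"fingers":1},{"dx":0,"dy":0,"dz":0,"ax":0,"ay":0,"az":0.93,"fingers":1}]' 80;python3 goal.py 428.5 -50.3 215 11.2
```

```text
clock: 45.8
tool_pos: [0.4299, -0.0504, 0.2347]
tool_rot: [0.693, 3.064, 0.001]
ft_force: [-0.6, -0.8, -5.2]
grip_width: 0.295
clock: 46.8
tool_pos: [0.4298, -0.0505, 0.2346]
tool_rot: [-1.381, -2.821, -0.001]
ft_force: [-0.4, -0.6, -4.5]
grip_width: 0.293
d [ 0.0023 -0.0022  0.0491] a [ 3.000e-04 -1.100e-03  9.299e-01] | at [429.8 -50.5 234.6] z-axis [-0.     0.001 -1.   ] t 46.8 grip 0.293 F [-0.4 -0.6 -4.5]
```

```bash
python3 -m inch '[{"dx":0,"dy":0,"dz":0,"ax":0,"ay":0,"az":0.07,"fingers":1},{"dx":0,"dy":0,"dz":0,"ax":0,"ay":0,"az":0.2,"fingers":1},{"dx":0.002,"dy":-0.002,"dz":0.01,"ax":0,"ay":0,"az":0.35,"fingers":1},{"dx":0.002,"dy":-0.002,"dz":0.03,"ax":0,"ay":0,"az":0.5,"fingers":1},{"dx":0.002,"dy":-0.002,"dz":0.049,"ax":0,"ay":0,"az":0.65,"fingers":1},{"dx":0.002,"dy":-0.002,"dz":0.049,"ax":0,"ay":0,"az":0.8,"fingers":1},{"dx":0.002,"dy":-0.002,"dz":0.049,"ax":0,"ay":0,"az":0.9,"fingers":1},{"dx":0.002,"dy":-0.002,"dz":0.049,"ax":0,"ay":0,"az":0.93,"fingers":1},{"dx":0.002,"dy":-0.002,"dz":0.049,"ax":0,"ay":0,"az":0.93,"fingers":1},{"dx":0.002,"dy":-0.002,"dz":0.049,"ax":0,"ay":0,"az":0.93,"fingers":1}]' 80; python3 - <<'E'
from rect import *
from goal import goal
im,d,k=snap('wrist','w15.png'); P=cloud(d,k); np.savez('/tmp/w15.npz',im=im,d=d,T=k[0],k=k[1:])
print('bar/slab z hist'); print('slab',rect(P,.128,.145,.34,.52,-.14,.04,True)); print('angles',rect(P,.073,.087,.34,.52,-.13,.04))
im,d,k=snap('scene'); u,v=map(int,pix(k,[.428,-.05,.12])); print(u,v)
cv2.imwrite('pics/s15c.png',cv2.resize(im[max(0,v-70):v+80,max(0,u-90):u+90,::-1],None,fx=4,fy=4,interpolation=cv2.INTER_CUBIC))
goal(428.5,-50.3,150,11.2)
E
```

```text
clock: 47.8
tool_pos: [0.4286, -0.0502, 0.2151]
tool_rot: [-1.994, -2.428, -0.001]
ft_force: [-1.2, -0.0, -5.6]
grip_width: 0.292
bar/slab z hist
slab (array([428.1, -48. ]), array([49.3, 90. ]), 11.0, 'z 138.9', np.int64(8541))
angles (array([423.2, -24.9]), array([ 16.1, 103.9]), 11.5, 'z 79.3', np.int64(479))
263 197
d [-0.0002 -0.0003  0.1629] a [ 0.0003 -0.0011 -0.0006] | at [428.6 -50.2 215.1] z-axis [ 0.     0.001 -1.   ] t 47.9 grip 0.292 F [-0.6  0.6 -5.2]
```

View pics/w15.png

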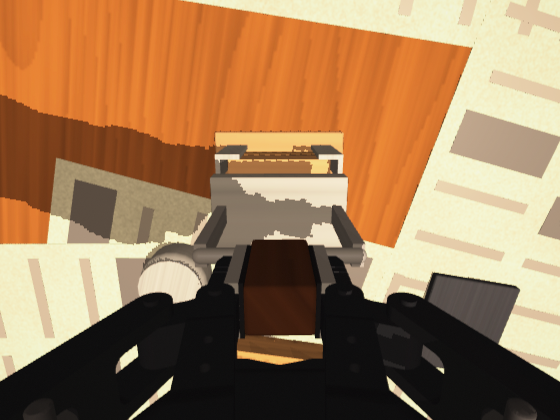

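View pics/s15c.png

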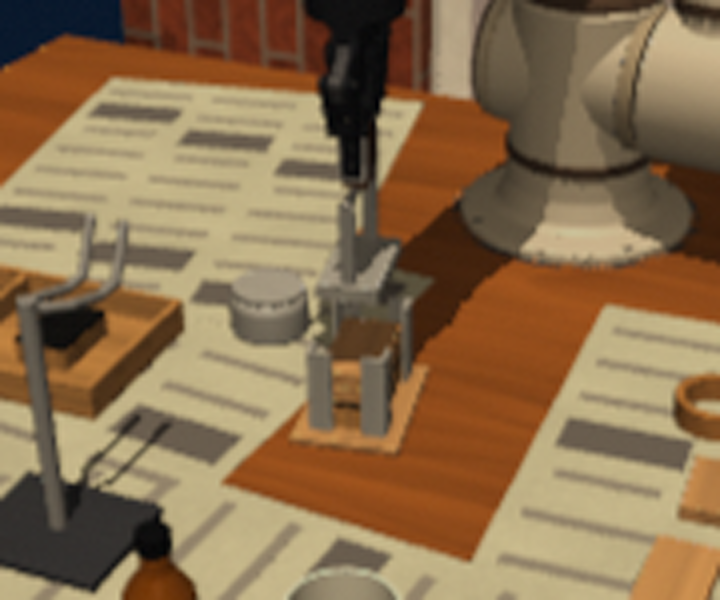

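```bash
python3 -m inch '[{"dx":-0.001,"dy":0,"dz":0.03,"ax":0,"ay":0,"az":0,"fingers":1},{"dx":-0.001,"dy":0,"dz":0.06,"ax":0,"ay":0,"az":0,"fingers":1},{"dx":-0.001,"dy":0,"dz":0.08,"ax":0,"ay":0,"az":0,"fingers":1},{"dx":-0.001,"dy":0,"dz":0.09,"ax":0,"ay":0,"az":0,"fingers":1},{"dx":-0.001,"dy":0,"dz":0.1,"ax":0,"ay":0,"az":0,"fingers":1},{"dx":-0.001,"dy":0,"dz":0.11,"ax":0,"ay":0,"az":0,"fingers":1},{"dx":-0.001,"dy":0,"dz":0.12,"ax":0,"ay":0,"az":0,"fingers":1},{"dx":-0.001,"dy":0,"dz":0.13,"ax":0,"ay":0,"az":0,"fingers":1},{"dx":-0.001,"dy":0,"dz":0.14,"ax":0,"ay":0,"az":0,"fingers":1},{"dx":-0.001,"dy":0,"dz":0.145,"ax":0,"ay":0,"az":0,"fingers":1}]' 80;python3 goal.py 428.5 -50.3 149.5 11.2
```

```text
clock: 48.9
tool_pos: [0.4285, -0.0506, 0.1567]
tool_rot: [-1.995, -2.426, -0.0]
ft_force: [0.0, -0.2, -5.3]
grip_width: 0.294
d [0.0006 0.     0.0179] a [-0.0005 -0.0013 -0.0025] | at [428.5 -50.6 156.7] z-axis [-0.     0.001 -1.   ] t 48.9 grip 0.294 F [ 0.  -0.2 -5.3]
```

```bash
python3 -m inch '[{"dx":0,"dy":0,"dz":0.006,"ax":0,"ay":0,"az":0,"fingers":1},{"dx":0,"dy":0,"dz":0.011,"ax":0,"ay":0,"az":0,"fingers":1},{"dx":0,"dy":0,"dz":0.015,"ax":0,"ay":0,"az":0,"fingers":1},{"dx":0,"dy":0,"dz":0.018,"ax":0,"ay":0,"az":0,"fingers":1},{"dx":0,"dy":0,"dz":0.018,"ax":0,"ay":0,"az":0,"fingers":1},{"dx":0,"dy":0,"dz":0.018,"ax":0,"ay":0,"az":0,"fingers":1},{"dx":0,"dy":0,"dz":0.018,"ax":0,"ay":0,"az":0,"fingers":1},{"dx":0,"dy":0,"dz":0.018,"ax":0,"ay":0,"az":0,"fingers":1},{"dx":0,"dy":0,"dz":0.018,"ax":0,"ay":0,"az":0,"fingers":1},{"dx":0,"dy":0,"dz":0.018,"ax":0,"ay":0,"az":0,"fingers":1}]' 80;python3 goal.py 428.5 -50.3 149.5 11.2
```

```text
clock: 49.9
tool_pos: [0.4287, -0.0506, 0.15]
tool_rot: [-1.995, -2.426, -0.001]
ft_force: [-0.2, -0.3, -3.3]
grip_width: 0.294
d [ 0.0007 -0.0004  0.0012] a [ 0.0005 -0.0011 -0.0024] | at [428.7 -50.6 150. ] z-axis [ 0.     0.001 -1.   ] t 49.9 grip 0.294 F [-0.2 -0.3 -3.3]
```

Contact: the weight has dropped from 5.3 to 3.3 N. I'll lower a touch more, release and rise.

```bash
python3 -m inch '[{"dx":0,"dy":0,"dz":0.001,"ax":0,"ay":0,"az":0,"fingers":1},{"dx":0,"dy":0,"dz":0.001,"ax":0,"ay":0,"az":0,"fingers":0.2},{"dx":0,"dy":0,"dz":0.001,"ax":0,"ay":0,"az":0,"fingers":-0.2},{"dx":0,"dy":0,"dz":0.001,"ax":0,"ay":0,"az":0,"fingers":-0.3},{"dx":0,"dy":0,"dz":0.001,"ax":0,"ay":0,"az":0,"fingers":-0.3},{"dx":0,"dy":0,"dz":0.001,"ax":0,"ay":0,"az":0,"fingers":-0.3},{"dx":0,"dy":0,"dz":0.001,"ax":0,"ay":0,"az":0,"fingers":-0.3},{"dx":0,"dy":0,"dz":0.001,"ax":0,"ay":0,"az":0,"fingers":-0.3},{"dx":0,"dy":0,"dz":0.001,"ax":0,"ay":0,"az":0,"fingers":-0.3},{"dx":0,"dy":0,"dz":0.001,"ax":0,"ay":0,"az":0,"fingers":-0.3}]' 80; python3 -m inch '[{"dx":0,"dy":0,"dz":-0.03,"ax":0,"ay":0,"az":0,"fingers":-0.3},{"dx":0,"dy":0,"dz":-0.08,"ax":0,"ay":0,"az":0,"fingers":-0.3},{"dx":0,"dy":0,"dz":-0.14,"ax":0,"ay":0,"az":0,"fingers":-0.3},{"dx":0,"dy":0,"dz":-0.21,"ax":0,"ay":0,"az":0,"fingers":-0.3},{"dx":0,"dy":0,"dz":-0.28,"ax":0,"ay":0,"az":0,"fingers":-0.3},{"dx":0,"dy":0,"dz":-0.34,"ax":0,"ay":0,"az":0,"fingers":-0.3},{"dx":0,"dy":0,"dz":-0.35,"ax":0,"ay":0,"az":0,"fingers":-0.3},{"dx":0,"dy":0,"dz":-0.35,"ax":0,"ay":0,"az":0,"fingers":-0.3},{"dx":0,"dy":0,"dz":-0.35,"ax":0,"ay":0,"az":0,"fingers":-0.3},{"dx":0,"dy":0,"dz":-0.35,"ax":0,"ay":0,"az":0,"fingers":-0.3}]' 80; python3 - <<'E'
from rect import *
im,d,k=snap('wrist','w16.png'); P=cloud(d,k)
print('slab',rect(P,.068,.0765,.34,.52,-.14,.04,True)); print('angles',rect(P,.0775,.085,.34,.52,-.13,.04)); print('grip top',rect(P,.18,.195,.38,.48,-.1,0,True))
im,d,k=snap('scene','s16.png'); u,v=map(int,pix(k,[.428,-.05,.08]))
cv2.imwrite('pics/s16c.png',cv2.resize(im[max(0,v-75):v+75,max(0,u-90):u+90,::-1],None,fx=4,fy=4,interpolation=cv2.INTER_CUBIC))
print(bot.observe()['ft_force'])
E
```

```text
clock: 50.9
tool_pos: [0.4287, -0.0506, 0.1495]
tool_rot: [-1.995, -2.426, -0.001]
ft_force: [0.6, 0.4, 0.0]
grip_width: 0.65
clock: 51.9
tool_pos: [0.4283, -0.0506, 0.2885]
tool_rot: [-1.994, -2.425, 0.001]
ft_force: [-0.4, -0.1, -0.7]
grip_width: 0.653
slab (array([426.7, -41.5]), array([ 35.3, 107.6]), 11.0, 'z 73.5', np.int64(2485))
angles (array([428. , -48.8]), array([ 63.7, 104. ]), 11.1, 'z 79.5', np.int64(558))
grip top (array([428.2, -48.5]), array([19.8, 26. ]), 11.2, 'z 187.4', np.int64(970))
[ 0.92586616  0.2714911  -0.70924547]
```

View pics/w16.png

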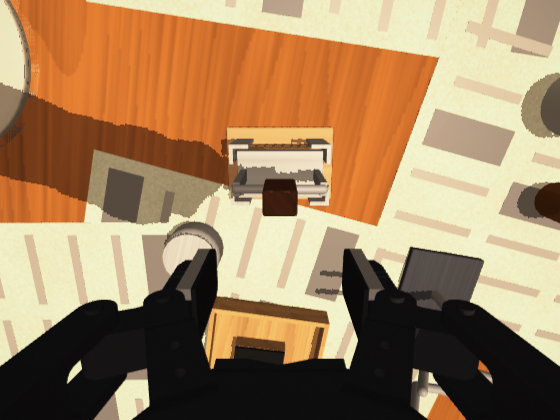

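View pics/s16c.png

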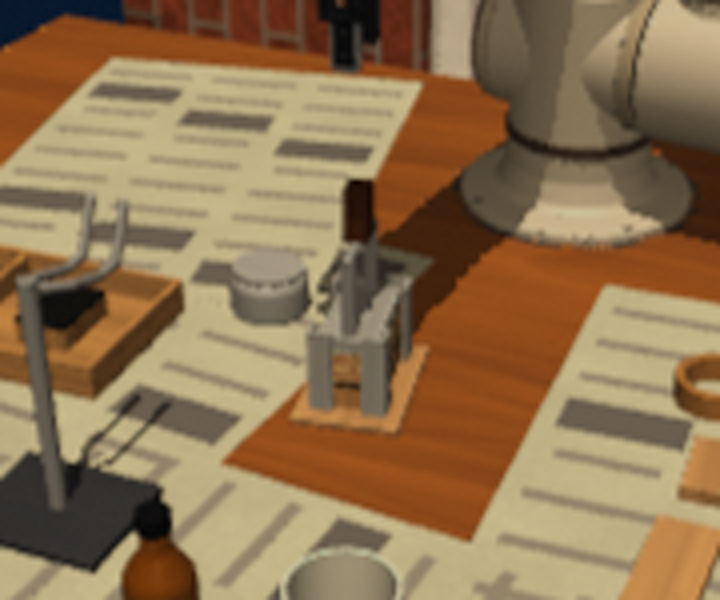

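The plate is seated between the angles. The grip top measures (428.2,-48.5) and the jig centre (428.0,-48.8), at 11.2° against 11.1°, with the grip top 187.4 mm high (188 expected). I'll hand in.

```bash
python3 -c "
from cell import order; print(order.hand_in())"
```

```text
the job is handed in; nothing more can be done
None
```

I finished the job and handed it in at about 52 s on the robot's clock; the hand-in gives no verdict.

**What I did:**
- Moved the short block from the jig to the empty compartment of the tray.
- Stacked the full-length printing block in the pocket, dark face up, then the two 90 mm boards that were there.
- Unhooked the pressing plate and set it on top of the stack.
- Left the 70 mm board, the 110 mm board and the turquoise look-alike in place.

**Last checks:**
- **Plate:** the grip's top was within 0.4 mm of the jig's centre and 0.1° of its direction. It stood 187.4 mm high, against 188 mm expected for a flat stack.
- **Stack:** before the plate went on, the top board was flat at 59.5 mm (60 mm expected).
- **Robot:** the fingers are clear of everything, and the force reading is about zero.

**What disagreed or was not checked:**
- **Bad fits:** my rectangle fits of the block, boards and slab inside the jig also picked up parts of the corner angles, so they were no use for position. I relied instead on the held-board readings, the view, the heights and the fit of the grip's top.
- **Camera bias:** the wrist and top cameras differed by 1 to 2 mm, so I compared positions within one picture.
- **Bystanders:** I saw none disturbed, but did not measure them at the end.

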